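Tighten the corner nut of a tube frame

ROBOT

A 6-joint arm with a two-finger parallel gripper is mounted at the origin on the work surface. World frame = base frame: x ahead of the robot, y to its left, z up, the work surface at z = 0. Lengths are in mm, angles in degrees, forces in N, time in s.
With the tool pointing down it reaches from about 350 to 850 mm from the base axis. Payload 8.1 kg.
Tool frame: the origin (TCP) lies midway between the tips of the shut fingers; the grasp point (between the pads) lies 19 mm behind it; z points along the fingers, y is the direction in which the jaws open and shut (so a half turn about z gives the same grasp; the last joint's range is limited). The gripper opens to 85 mm and grips with 20 to 120 N. Pads are 22 mm wide; open, the fingers measure 114 mm over their backs; the gripper's body (76 mm by 85 mm) begins 54 mm behind the grasp point. The pads swing forward as they close: fully open they stand 13 mm farther back than shut.
Start: joints at [62.028, 7.471, 85.268, -0, 87.261, -4.893], TCP at [235.177, 551.994, 231.292] pointing down, gripper open.
Joint ranges: [-169.43, 169.43], [-51.17, 129.36], [1.28, 143.12], [-76.62, 256.62], [0, 156.53], [-152.29, 152.29]. Speed limits (degrees/s): [136.94, 136.94, 159.86, 180, 180, 180].

INTERFACE

Orientations are given as [roll, pitch, yaw] about the fixed x, y, z axes, in that order (R = Rz(yaw) Ry(pitch) Rx(roll)).
In Python, from bench import r gives the robot as it stands.
- The arm moves only by the tool carry_out, never from a script. Its argument "increments" is a list of rows, each a list of 3 entries, a list of its own where there are three numbers: the shift along the tool's x, y, z in m, then the turn, a rotation vector about the tool's x, y, z in rad, then the closure, from 0 (fully open) to 1 (shut). A call has 1 to 12 rows; each row shifts and turns the pose as measured when the row begins, along the tool's axes as they then stand; what a row does not reach is not made up. A row lasts 1/10 s, in which the tool goes at most 50 mm and 8.59 degrees, less where a joint would pass 70% of its speed; a pose out of reach is approached as far as the arm can. A call with a gripper value outside its range is refused whole. The fingers move at their own pace and stop on an object; "newtons" is the grip in N (left out, the last holds). Time passes only in rows, so rows that do not move let the fingers close. It gives the time, the measured TCP pose, the force and the opening at its end, in the units of the state.
- r.sense(): the state, without advancing time (a new reading comes with each control period).
- r.snapshot(name): name is "scene" or "top" or "wrist"; returns a dict with "image" (384x512x3 uint8, blue, green, red), "vertical_fov" (degrees; the focal length in pixels is half the picture's height over the tangent of half this angle, whatever the lens; pixels are square), "cx", "cy" (the principal point, pixels), "rvec" (rotation vector, rad) and "tvec" (3), from world to camera coordinates, as OpenCV has them. Camera axes: x right, y down, z forward; pixel columns grow to the right and rows downward; lengths in mm; the calibration is good to about 2 mm. The wrist camera is an equidistant fisheye: a pixel r from the principal point sees the ray r / f radians off the axis. A picture is of the moment at which its call begins. There is no depth.
- r.hand_in(): hands the job in, once; it reports no verdict.
The state is a dict: "time": time; "joint_pos": joint angles; "qd": joint speeds; "joint_efforts": joint torques, N m; "tool_pos": TCP position; "tcp_rot": TCP orientation; "ft_force": force on the tool from outside, world axes, zero at the start; "wrist_torque": the same for the moment, N m; "finger_gap": finger opening in mm.
Only numpy, scipy, OpenCV 4.12 (cv2) and the standard library are available. Lean on these libraries where they do the work, as an engineer would, in place of code of your own. Each camera call takes 0.05 s, during which the arm holds its last target.

TASK

Tighten the big nut in the corner of the steel tube frame fully home (clockwise, until it stops turning), turning it only with the large ring end of the large spanner: there is no room for a full turn, so swing, lift off, set back and swing again. Then lay the spanner back flat on the black mat with its handle over the mat, and let go. Do not touch the nut with the fingers and leave everything else as it lies.

Things in the scene. Friction and masses are not known exactly. Their poses are not given: they have to be found in the camera images.
- frame: Fixed corner of a welded frame of dark steel square tube, 50 mm wide and 50 mm high, on the table. Origin: on the table, on the nut's upright axis; z up. Tubes' inner faces are 45 mm from the nut's axis, on the frame's +x side (this tube spans y = -160 to +95 mm) and its +y side (this one spans x = -160 to +45 mm). Foot plate 8 mm high from x, y = -50 to +45 mm, carrying washer, stud and nut.
- swing_mid (a point): Fixed to the frame at its x = y = -80 mm, 38 mm up: the middle of the open quarter in which the spanner handle can swing, between the frame's -x and -y directions. With the large spanner on the nut the tubes stop the handle about 13 degrees beyond each of these, so no single swing is enough.
- nut_top (a point): On the nut's axis at its top, 34 mm above the table; turns with the nut, z up. Bright steel hexagon nut, 30 mm across flats, 14 to 34 mm above the table; its top 3 mm are stepped in to 27 mm. Its x axis is square to one of its flats (the others every 60 degrees). Below it a washer 42 mm across, top 14 mm above the table; through it a stud 20 mm thick, top 42 mm above the table.
- nut (a joint): Turning angle of the nut in rad, grows clockwise seen from above. Stiff: about 0.7 N m of friction all the way, and stays where it is left. It stops hard at 3.2 = fully tight (range 0 to 3.2; at the start 0.1 to 1.0). The nut does not rise or sink.
- spanner_large: Large double-ended ring spanner, bright steel, about 0.4 kg, lying loose and flat on the mat. Origin: centre of the larger ring, on its underside; x along the handle to the smaller ring, z up. Larger ring: hexagonal hole 32 mm across flats (1 mm play all round on the nut), hole flats square to x and every 60 degrees; 48 mm outside, 14 mm high. On the nut its underside rests on the washer.
- spanner_large_small_end (a point): Centre of the large spanner's smaller ring (hole 26 mm, too small for the nut), on its underside, 210 mm from the origin along x.
- spanner_large_grip (a point): On the large spanner's straight raised handle, 110 mm from the origin along x, at mid-height, 24 mm above the spanner's underside; axes as the spanner's. Handle 14 mm wide (y), 12 mm high, straight from x = 42 to 171 mm; sloping necks join it to the rings. On the nut the spanner has about 0.13 rad of free play either way before it bites.
- spanner_small: Bystander: smaller ring spanner of the same shape (holes 23 and 19 mm, 180 mm between ring centres), on the mat. Origin and axes as for the large one. Too small for the nut.
- mat: Fixed black rubber mat, 310 mm (x) by 280 mm (y), 4 mm thick. Origin: centre of its underside.
- tape: Bystander: roll of paper tape, 100 mm across, 40 mm high, lying flat on the table. Origin: centre of its underside.
- bolt: Bystander: loose bolt standing on its 24 mm hexagon head, 60 mm high. Origin: centre of its underside.
- hammer: Bystander: hammer lying on the table at the robot's right.
- spray: Bystander: metal spray can 150 mm high, 56 mm across, standing at the robot's left.
- mug: Bystander: white mug, 90 mm high, 80 mm across.

How it is judged:
By the outcome, as a careful person would: the job done as asked, in the order asked, and still so for the second after the job is handed in, with the robot touching nothing.
It also fails if it takes over 72 s, if anything falls off the work surface, if the arm or the gripper's body presses on something with over 40 N, if the wrist force passes 120 N, or if a joint passes its speed limit or range.

## Working session

There is one attempt and no reset: what is moved stays moved. The work goes in short steps, Python scripts to look and compute and a tool call to move; the robot and the scene stay as the last step left them, time stands still between calls to the robot, and variables do not carry over. Pictures are saved under pics/ and viewed, and the job is handed in when it is done.

Besides the shell and the picture viewer there is one more tool, called as name(argument=value, ...), one argument or row to a line, values as JSON. carry_out: Moves the arm, as the interface text tells. Its arguments: {"type":"object","properties":{"increments":{"type":"array"},"newtons":{"type":"number"}},"required":["increments"]}

```bash
ls; mkdir -p pics; cat > h.py <<'E'
import numpy as np, cv2
from bench import r
def snap(n,f=None):
    s=r.snapshot(n)
    if f: cv2.imwrite('pics/'+f,s['image'])
    return s
E
python3 - <<'E'
from h import *
import pickle
d={}
for n in ['scene','top','wrist']:
    s=snap(n,n+'0.png'); d[n]=s
    print(n,{k:v for k,v in s.items() if k!='image'})
pickle.dump(d,open('s0.pkl','wb'))
print(r.sense())
E
```

```text
pics
scene {'vertical_fov': 53.33194840413866, 'cx': 253.92756727268338, 'cy': 191.99751246456853, 'rvec': array([ 1.22659802,  2.3349216 , -0.96010225]), 'tvec': array([ 328.8441745 , -268.32556499, 1476.10818872])}
top {'vertical_fov': 54.071562492984214, 'cx': 259.21248605243227, 'cy': 196.35616845934138, 'rvec': array([ 2.215247  , -2.16663565,  0.08225346]), 'tvec': array([ -25.67121485,  580.85019408, 1388.76825688])}
wrist {'vertical_fov': 65.70646984690485, 'cx': 255.24154109007185, 'cy': 194.34638415172628, 'rvec': array([-2.39086561, -1.58006056, -0.25117988]), 'tvec': array([-600.36782101,  -40.07422007,  380.93498853])}
{'time': 0.15, 'joint_pos': array([ 6.20262372e+01,  7.50655780e+00,  8.53140530e+01, -1.54219903e-03,
        8.72604882e+01, -4.89375957e+00]), 'qd': array([ 0.12268367, -0.15626304, -0.22726547,  0.05428075, -0.01881858,
       -0.01805275]), 'joint_efforts': array([ 7.88210164e-04, -5.70059967e+01, -5.01161313e+01, -2.18356217e-04,
        9.45795269e-03, -1.29701255e-05]), 'tool_pos': array([235.01196232, 551.61381206, 230.4794801 ]), 'tcp_rot': array([-1.79919065e+02, -5.38371158e-03,  1.56920068e+02]), 'ft_force': array([-0.41501614,  0.22077373,  0.71275615]), 'wrist_torque': array([0.01404649, 0.00776635, 0.00397314]), 'finger_gap': 85.32196414286251}
```

View pics/scene0.png

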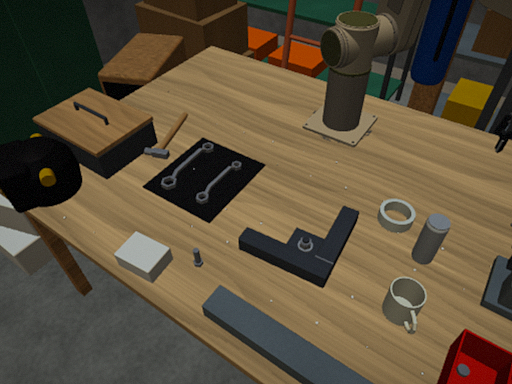

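View pics/top0.png

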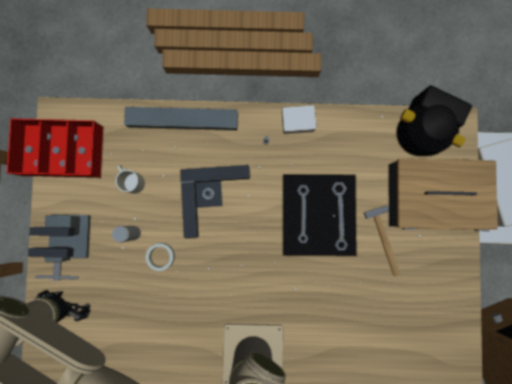

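View pics/wrist0.png

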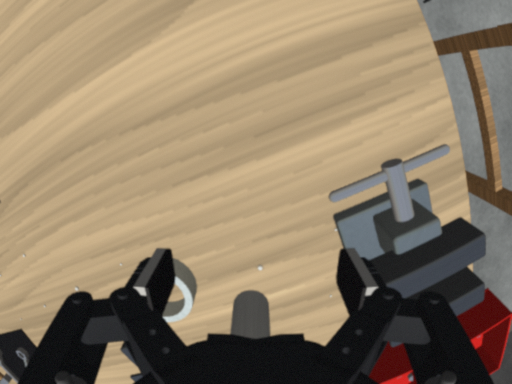

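The top view shows the frame corner near (205,190), the mat at (320,215), and the two spanners. The right-hand one, (340,188)–(341,244), is longer, so it is the large one. Next I'll measure them.

```bash
cat >> h.py <<'E'
def cam(s):
    h=s['image'].shape[0]; f=h/2/np.tan(np.radians(s['vertical_fov']/2))
    R=cv2.Rodrigues(s['rvec'])[0]; t=np.array(s['tvec']).reshape(3)
    return f,s['cx'],s['cy'],R,t
def ray(s,u,v,fish=False):
    f,cx,cy,R,t=cam(s); x=(u-cx)/f;y=(v-cy)/f
    if fish:
        th=np.hypot(x,y); k=np.sin(th)/th if th>1e-9 else 1; d=np.array([x*k,y*k,np.cos(th)])
    else: d=np.array([x,y,1.])
    return -R.T@t, R.T@d
def onz(s,u,v,z,fish=False):
    c,d=ray(s,u,v,fish); return c+d*(z-c[2])/d[2]
def proj(s,P,fish=False):
    f,cx,cy,R,t=cam(s); p=R@np.asarray(P,float)+t
    if fish:
        rr=np.hypot(p[0],p[1]); th=np.arctan2(rr,p[2]); k=th/rr if rr>1e-9 else 1/p[2]
        return np.array([cx+f*p[0]*k,cy+f*p[1]*k])
    return np.array([cx+f*p[0]/p[2],cy+f*p[1]/p[2]])
E
python3 - <<'E'
from h import *
import pickle
d=pickle.load(open('s0.pkl','rb'))
s=d['top'];im=s['image']
a=cv2.resize(im[150:270,170:270],None,fx=6,fy=6,interpolation=cv2.INTER_CUBIC)
b=cv2.resize(im[160:270,270:370],None,fx=6,fy=6,interpolation=cv2.INTER_CUBIC)
cv2.imwrite('pics/topA.png',a[:600]);cv2.imwrite('pics/topB.png',b[:600])
for n,u,v,z in [('nut',208,194,34),('bigU',340,188,18),('bigD',341,244,18),('smU',304,190,15),('smD',303,238,15),('tape',160,257,40),('mug',129,181,90),('spray',121,234,150),('bolt',266,140,60)]:
    print(n,onz(s,u,v,z).round(1))
for m in ['scene','top','wrist']:
    c,dd=ray(d[m],255,192,m=='wrist'); print(m,c.round())
g=cv2.cvtColor(im,cv2.COLOR_BGR2GRAY)
m=(g[165:265,275:365]<40).astype(np.uint8)
c=max(cv2.findContours(m,cv2.RETR_EXTERNAL,cv2.CHAIN_APPROX_SIMPLE)[0],key=cv2.contourArea)
print(cv2.minAreaRect(c))
for p in cv2.boxPoints(cv2.minAreaRect(c)): print(onz(s,p[0]+275,p[1]+165,4).round(1))
E
```

```text
nut [584.8 177.1  34. ]
bigU [ 619.7 -315.8   18. ]
bigD [ 410.5 -321.1   18. ]
smU [ 609.3 -180.8   15. ]
smD [ 429.6 -179.6   15. ]
tape [350.5 343.7  40. ]
mug [620.8 451.7  90. ]
spray [435.2 450.  150. ]
bolt [786.5 -32.9  60. ]
scene [1181.  443.  877.]
top [ 487.   -3. 1425.]
wrist [161. 584. 374.]
((44.0, 49.5), (79.0, 70.0), 90.0)
[ 665.8 -105.3    4. ]
[ 671.9 -371.9    4. ]
[ 373.5 -373.4    4. ]
[ 367.9 -110.5    4. ]
```

View pics/topA.png

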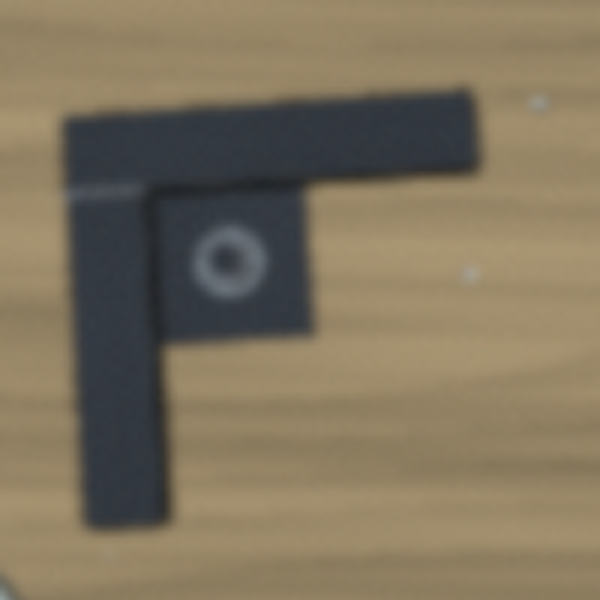

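View pics/topB.png

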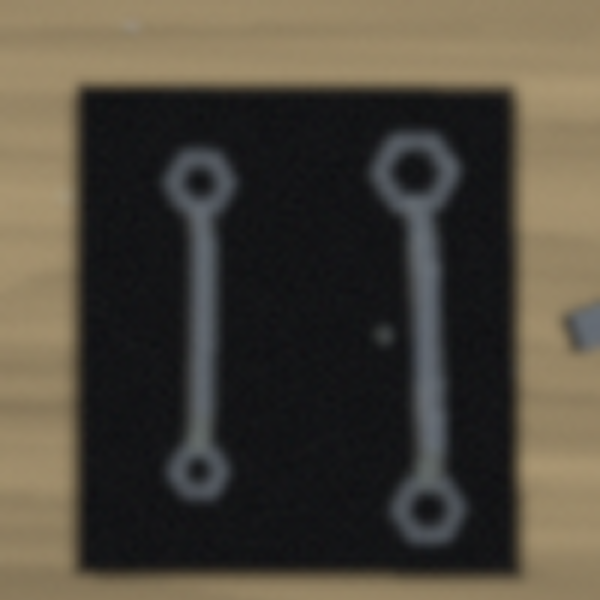

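```bash
cat >> h.py <<'E'
from scipy.spatial.transform import Rotation as Ro
def plan(target, yaw, n, maxt=0.149):
    """rows to go straight to target TCP, tool down, yaw deg"""
    s=r.sense(); p=np.array(s['tool_pos']); R=Ro.from_euler('xyz',s['tcp_rot'],degrees=True)
    Rt=Ro.from_euler('xyz',[180,0,yaw],degrees=True)
    rv=(R.inv()*Rt).as_rotvec()
    dp=(np.array(target)-p)/n/1000
    rows=[]
    for i in range(n):
        Ri=R*Ro.from_rotvec(rv*i/n)
        rows.append([Ri.inv().apply(dp).round(4).tolist(),(rv/n).round(4).tolist()])
    for q in rows: print(q)
    print('total',np.linalg.norm(dp)*n, np.degrees(np.linalg.norm(rv)))
def st():
    s=r.sense(); print('t %.2f'%s['time'],'p',s['tool_pos'].round(1),'rot',s['tcp_rot'].round(1),'F',s['ft_force'].round(1),'M',s['wrist_torque'].round(2),'gap',round(s['finger_gap'],1),'q',s['joint_pos'].round(0))
E
python3 - <<'E'
from h import *
plan([532,117,231],48,13)
E
```

```text
[[-0.0341, -0.0218, -0.0], [-0.0001, 0.0001, 0.1462]]
[[-0.0369, -0.0166, -0.0], [-0.0001, 0.0001, 0.1462]]
[[-0.039, -0.011, -0.0], [-0.0001, 0.0001, 0.1462]]
[[-0.0402, -0.0052, -0.0], [-0.0001, 0.0001, 0.1462]]
[[-0.0405, 0.0007, -0.0], [-0.0001, 0.0001, 0.1462]]
[[-0.04, 0.0066, -0.0], [-0.0001, 0.0001, 0.1462]]
[[-0.0386, 0.0123, -0.0], [-0.0001, 0.0001, 0.1462]]
[[-0.0364, 0.0178, -0.0], [-0.0001, 0.0001, 0.1462]]
[[-0.0334, 0.0229, -0.0], [-0.0001, 0.0001, 0.1462]]
[[-0.0297, 0.0275, -0.0], [-0.0001, 0.0001, 0.1462]]
[[-0.0254, 0.0316, -0.0], [-0.0001, 0.0001, 0.1462]]
[[-0.0205, 0.0349, -0.0], [-0.0001, 0.0001, 0.1462]]
[[-0.0152, 0.0375, -0.0], [-0.0001, 0.0001, 0.1462]]
total 0.5263946533747608 108.920092082993
```

carry_out(
  increments=[
    [[-0.034,-0.022,0],[0,0,0.146],0],
    [[-0.037,-0.017,0],[0,0,0.146],0],
    [[-0.039,-0.011,0],[0,0,0.146],0],
    [[-0.04,-0.005,0],[0,0,0.146],0],
    [[-0.0405,0.001,0],[0,0,0.146],0],
    [[-0.04,0.007,0],[0,0,0.146],0],
    [[-0.039,0.012,0],[0,0,0.146],0],
    [[-0.036,0.018,0],[0,0,0.146],0],
    [[-0.033,0.023,0],[0,0,0.146],0],
    [[-0.03,0.0275,0],[0,0,0.146],0],
    [[-0.025,0.032,0],[0,0,0.146],0],
    [[-0.02,0.035,0],[0,0,0.146],0],
  ],
)

```text
time: 1.35
tool_pos: [506.4, 133.0, 226.5]
tcp_rot: [-179.9, 0.3, 54.1]
ft_force: [1.0, 0.8, -0.7]
finger_gap: 85.3
```

```bash
python3 - <<'E'
from h import *
st()
plan([532,117,200],48,5)
E
```

```text
t 1.35 p [506.4 133.  226.5] rot [-179.9    0.3   54.1] F [ 1.   0.8 -0.7] M [ 0.04 -0.04 -0.  ] gap 85.3 q [ 9. -4. 97. -0. 87. 45.]
[[0.0004, 0.006, 0.0053], [-0.0003, 0.0012, 0.0213]]
[[0.0006, 0.006, 0.0053], [-0.0003, 0.0012, 0.0213]]
[[0.0007, 0.006, 0.0053], [-0.0003, 0.0012, 0.0213]]
[[0.0008, 0.006, 0.0053], [-0.0003, 0.0012, 0.0213]]
[[0.0009, 0.006, 0.0053], [-0.0003, 0.0012, 0.0213]]
total 0.04016266594171751 6.1041611174026515
```

carry_out(
  increments=[
    [[0.0,0.03,0.02],[0,0,0.08],0],
    [[0,0,0.0],[0,0,0],0],
    [[0,0,0],[0,0,0],0],
  ],
)

```text
time: 1.65
tool_pos: [533.3, 109.2, 205.4]
tcp_rot: [-180.0, 0.4, 48.7]
ft_force: [-0.3, 0.5, 0.8]
finger_gap: 85.3
```

```bash
python3 - <<'E'
from h import *
import pickle
s=snap('wrist','w1.png'); pickle.dump(s,open('w1.pkl','wb'))
st()
print(proj(s,[585,177,34],True))
E
```

```text
t 1.70 p [532.9 109.4 205. ] rot [-179.9    0.4   48.7] F [-0.7 -0.2 -0.5] M [0.05 0.03 0.  ] gap 85.3 q [ 6. -0. 96. -0. 85. 48.]
[250.40415934  95.22565345]
```

View pics/w1.png

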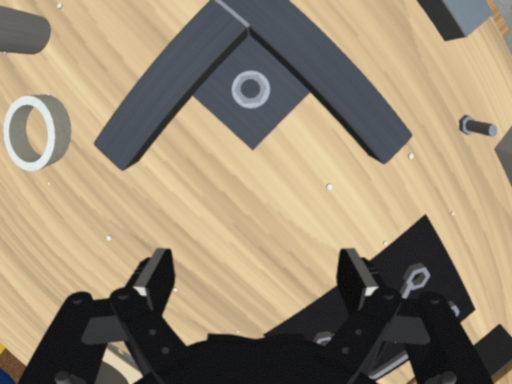

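The wrist view shows the nut at about (251,89) inside the frame corner. Next a zoomed crop and a centre measurement.

```bash
python3 - <<'E'
from h import *
import pickle
s=pickle.load(open('w1.pkl','rb')); im=s['image']
c=cv2.resize(im[50:130,200:300],None,fx=7,fy=7,interpolation=cv2.INTER_CUBIC); cv2.imwrite('pics/w1c.png',c)
cc,d=ray(s,255,194,True); print(cc.round(),d.round(2))
# foot plate / tube corners
g=cv2.cvtColor(im,cv2.COLOR_BGR2GRAY)
hsv=cv2.cvtColor(im,cv2.COLOR_BGR2HSV)
print(hsv[100,215],hsv[89,266],hsv[89,251],hsv[60,180],hsv[200,250])
m=((hsv[...,2]>110)&(hsv[...,1]<60)).astype(np.uint8)[60:120,220:285]
n,l,stt,cen=cv2.connectedComponentsWithStats(m)
for i in range(1,n): print(stt[i],cen[i]+[220,60])
E
```

```text
[587. 171. 348.] [-0.21 -0.24 -0.95]
[111  43  94] [107  28 192] [109  41  87] [107  43  96] [ 18  80 208]
[ 11  10  40  39 984] [250.5945122  89.2804878]
[62 57  3  3  3] [283. 118.]
```

View pics/w1c.png

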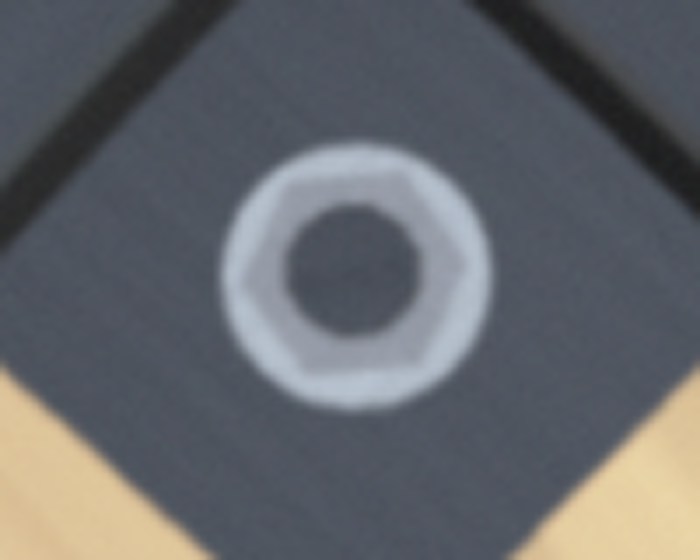

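```bash
cat > nut.py <<'E'
from h import *
def nutpose(s,u0,v0,w=30,show=None):
    im=s['image']; k=8
    y0,x0=int(v0-w),int(u0-w)
    c=cv2.resize(im[y0:y0+2*w,x0:x0+2*w],None,fx=k,fy=k,interpolation=cv2.INTER_CUBIC)
    hsv=cv2.cvtColor(c,cv2.COLOR_BGR2HSV); V=hsv[...,2]
    def up(p): return (np.asarray(p)+.5)/k-.5+[x0,y0]
    a=(V>125).astype(np.uint8)
    cs=cv2.findContours(a,cv2.RETR_EXTERNAL,cv2.CHAIN_APPROX_NONE)[0]
    cs=[q for q in cs if cv2.pointPolygonTest(q,(w*k,w*k),False)>=0]
    wc=max(cs,key=cv2.contourArea)
    e=cv2.fitEllipse(wc); pw=up(e[0]); print('washer ctr',onz(s,*pw,14,True).round(1),'dia',[round(float(x),1) for x in e[1]])
    mm=np.zeros_like(a); cv2.drawContours(mm,[wc],-1,1,-1)
    d=((V<125)&(mm>0)).astype(np.uint8)
    sc=max(cv2.findContours(d,cv2.RETR_EXTERNAL,cv2.CHAIN_APPROX_NONE)[0],key=cv2.contourArea)
    e2=cv2.fitEllipse(sc); ps=up(e2[0]); print('stud ctr',onz(s,*ps,42,True).round(1),[round(float(x),1) for x in e2[1]])
    t,_=cv2.threshold(V[(mm>0)&(V>130)].reshape(-1,1),0,255,cv2.THRESH_OTSU)
    print('otsu',t)
    inner=cv2.erode(mm,np.ones((13,13)))
    n=((V<t)&(inner>0)).astype(np.uint8); n=cv2.morphologyEx(n,cv2.MORPH_OPEN,np.ones((5,5)))
    nc=max(cv2.findContours(n,cv2.RETR_EXTERNAL,cv2.CHAIN_APPROX_NONE)[0],key=cv2.contourArea)
    P=np.array([onz(s,*up(q),31,True)[:2] for q in nc[:,0]])
    C=P.mean(0); m=cv2.moments(P.astype(np.float32).reshape(-1,1,2)); C=np.array([m['m10'],m['m01']])/m['m00']
    ph=np.arctan2(*(P-C).T[::-1]); rr=np.linalg.norm(P-C,axis=1)
    # resample by angle, sixth harmonic: corners at max r
    b=np.linspace(-np.pi,np.pi,361)[:-1]; o=np.argsort(ph); ri=np.interp(b,ph[o],rr[o],period=2*np.pi)
    h=np.sum(ri*np.exp(-6j*b)); corner=-np.degrees(np.angle(h))/6
    print('hex ctr',C.round(1),'r',ri.min().round(1),ri.max().round(1),'corner deg',round(corner%60,1),'flat normals',round((corner+30)%60,1),'amp',abs(h)/360*2)
    if show:
        cv2.drawContours(c,[nc],-1,(0,0,255),1);cv2.drawContours(c,[wc],-1,(0,255,0),1); cv2.imwrite('pics/'+show,c)
E
python3 - <<'E'
from nut import *
import pickle
s=pickle.load(open('w1.pkl','rb'))
nutpose(s,251,89,show='nut1.png')
# foot plate edges: tube inner face corners at z=8
E
```

```text
washer ctr [589.5 182.6  14. ] dia [308.3, 313.5]
stud ctr [589.5 182.6  42. ] [149.6, 153.7]
otsu 178.0
hex ctr [589.5 182.7] r 14.2 16.5 corner deg 24.1 flat normals 54.1 amp 0.8008472136228036
```

View pics/nut1.png

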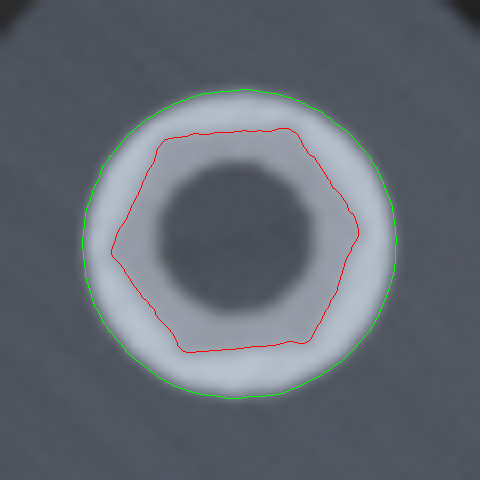

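```bash
python3 - <<'E'
from h import *
import pickle
d=pickle.load(open('s0.pkl','rb'));s=d['top']
A=onz(s,170+65/6,150+117/6,50);B=onz(s,170+472/6,150+92/6,50);C=onz(s,170+85/6,150+525/6,50)
print(A,B,C); print(np.degrees(np.arctan2(*(A-B)[[1,0]]))-90, np.degrees(np.arctan2(*(A-C)[[1,0]])), np.linalg.norm(A-B),np.linalg.norm(A-C))
# wrist: foot plate corner lines at z=8
s=pickle.load(open('w1.pkl','rb'))
a,b=onz(s,253,149,8,True),onz(s,308,96,8,True); c=onz(s,196,96,8,True)
print(a,b,c,np.degrees(np.arctan2(*(b-a)[[1,0]])),np.degrees(np.arctan2(*(c-a)[[1,0]])))
plan([535,-318,160],1.4,10)
E
```

```text
[671.60410912 277.44237503  50.        ] [692.80319166  28.76436143  50.        ] [423.48511341 256.4669868   50.        ]
4.872519554558394 4.832159245515256 249.5799582316674 249.00402194448708
[545.90678555 128.95818573   8.        ] [634.03067093 134.53779429   8.        ] [538.66629525 218.88255261   8.        ] 3.622875356243201 94.6033852761242
[[-0.0319, 0.0284, 0.0047], [0.0002, 0.0008, 0.0825]]
[[-0.0295, 0.0309, 0.0047], [0.0002, 0.0008, 0.0825]]
[[-0.0268, 0.0332, 0.0047], [0.0002, 0.0008, 0.0825]]
[[-0.024, 0.0353, 0.0046], [0.0002, 0.0008, 0.0825]]
[[-0.021, 0.0372, 0.0046], [0.0002, 0.0008, 0.0825]]
[[-0.0179, 0.0388, 0.0046], [0.0002, 0.0008, 0.0825]]
[[-0.0146, 0.0401, 0.0046], [0.0002, 0.0008, 0.0825]]
[[-0.0113, 0.0412, 0.0045], [0.0002, 0.0008, 0.0825]]
[[-0.0078, 0.042, 0.0045], [0.0002, 0.0008, 0.0825]]
[[-0.0043, 0.0425, 0.0045], [0.0002, 0.0008, 0.0825]]
total 0.4297201748373173 47.297172238612674
```

carry_out(
  increments=[
    [[-0.032,0.0285,0.005],[0,0,0.0825],0],
    [[-0.0295,0.031,0.005],[0,0,0.0825],0],
    [[-0.027,0.033,0.005],[0,0,0.0825],0],
    [[-0.024,0.035,0.005],[0,0,0.0825],0],
    [[-0.021,0.037,0.005],[0,0,0.0825],0],
    [[-0.018,0.039,0.005],[0,0,0.0825],0],
    [[-0.0145,0.04,0.005],[0,0,0.0825],0],
    [[-0.0115,0.041,0.005],[0,0,0.0825],0],
    [[-0.008,0.042,0.005],[0,0,0.0825],0],
    [[-0.0045,0.0425,0.005],[0,0,0.0825],0],
    [[0,0,0],[0,0,0],0],
    [[0,0,0],[0,0,0],0],
  ],
)

```text
time: 2.9
tool_pos: [537.1, -316.8, 163.8]
tcp_rot: [179.7, -0.3, 1.6]
ft_force: [0.4, 0.2, -0.6]
finger_gap: 85.7
```

```bash
python3 - <<'E'
from h import *
import pickle
s=snap('wrist','w2.png'); pickle.dump(s,open('w2.pkl','wb'))
st()
for P in [[620,-316,18],[410,-321,18]]: print(proj(s,P,True))
E
```

```text
t 2.95 p [ 537.1 -316.7  163.9] rot [179.7  -0.3   1.6] F [-0.4 -0.6 -0.8] M [-0.01 -0.02 -0.01] gap 85.3 q [-35.  13.  86.  -0.  80.  53.]
[257.51813713  98.20264735]
[256.34977055 285.89700462]
```

View pics/w2.png

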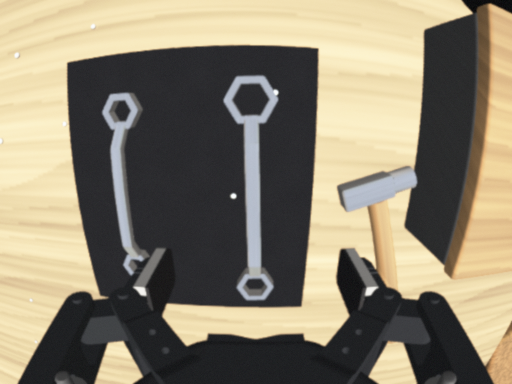

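The wrist view shows the large spanner between the fingers' line: big ring (250,98), small ring (255,284), handle centre about (252,190).

```bash
cat > sp.py <<'E'
from h import *
def spanner(s,zt,box,seed=None,big=True):
    """zt: top height of rings (underside+14); box x0,x1,y0,y1"""
    x0,x1,y0,y1=box; im=s['image'][y0:y1,x0:x1]; k=4
    c=cv2.resize(im,None,fx=k,fy=k,interpolation=cv2.INTER_CUBIC)
    V=cv2.cvtColor(c,cv2.COLOR_BGR2GRAY)
    m=(V>90).astype(np.uint8)
    cs,hi=cv2.findContours(m,cv2.RETR_CCOMP,cv2.CHAIN_APPROX_NONE)
    up=lambda p:(np.asarray(p)+.5)/k-.5+[x0,y0]
    for q,h in zip(cs,hi[0]):
        if cv2.contourArea(q)<1000 or h[3]<0: continue
        P=np.array([onz(s,*up(t),zt,True)[:2] for t in q[:,0]]).astype(np.float32)
        M=cv2.moments(P.reshape(-1,1,2)); C=np.array([M['m10'],M['m01']])/M['m00']
        ph=np.arctan2(*(P-C).T[::-1]); rr=np.linalg.norm(P-C,axis=1)
        b=np.linspace(-np.pi,np.pi,361)[:-1]; o=np.argsort(ph); ri=np.interp(b,ph[o],rr[o],period=2*np.pi)
        hh=np.sum(ri*np.exp(-6j*b)); corner=-np.degrees(np.angle(hh))/6
        print('hole',C.round(1),'area',round(M['m00']),'flat normals',round((corner+30)%60,1),'px',up(q[:,0].mean(0)).round(1))
E
python3 - <<'E'
from sp import *
import pickle
s=pickle.load(open('w2.pkl','rb'))
spanner(s,18,(180,300,60,310))
# handle sides at several rows
g=cv2.cvtColor(s['image'],cv2.COLOR_BGR2GRAY)
for v in (150,170,190,210,230):
    e=np.where(g[v,235:275]>90)[0]+235; print(v,e[0],e[-1],onz(s,(e[0]+e[-1])/2,v,34,True).round(1))
E
```

```text
hole [ 412.3 -319.8] area 323 flat normals 26.4 px [255.7 284.5]
hole [ 619.  -309.2] area 797 flat normals 3.0 px [250.4  99.1]
150 244 259 [ 571.6 -311.6   34. ]
170 244 259 [ 552.5 -312.1   34. ]
190 245 260 [ 532.7 -313.6   34. ]
210 246 260 [ 512.2 -314.6   34. ]
230 246 260 [ 490.5 -315.1   34. ]
```

```bash
python3 - <<'E'
from h import *
plan([534.4,-313.3,14],2.7,5)
E
```

```text
[[-0.0007, -0.0008, 0.03], [0.001, -0.0012, -0.0037]]
[[-0.0007, -0.0008, 0.03], [0.001, -0.0012, -0.0037]]
[[-0.0006, -0.0008, 0.03], [0.001, -0.0012, -0.0037]]
[[-0.0006, -0.0008, 0.03], [0.001, -0.0012, -0.0037]]
[[-0.0005, -0.0007, 0.03], [0.001, -0.0012, -0.0037]]
total 0.1499396694926159 1.1508370335895823
```

carry_out(
  increments=[
    [[-0.0005,-0.001,0.03],[0.001,-0.001,-0.004],0],
    [[-0.0005,-0.001,0.03],[0.001,-0.001,-0.004],0],
    [[-0.0005,-0.001,0.03],[0.001,-0.001,-0.004],0],
    [[-0.0005,-0.001,0.025],[0.001,-0.001,-0.004],0],
    [[0,0,0.01],[0,0,0],0],
    [[0,0,0],[0,0,0],0],
    [[0,0,0],[0,0,0],0],
  ],
)

```text
time: 3.65
tool_pos: [542.2, -302.7, 42.6]
tcp_rot: [179.7, -0.6, 3.8]
ft_force: [0.5, 0.1, 1.0]
finger_gap: 85.5
```

```bash
python3 - <<'E'
from sp import *
s=snap('wrist','w3.png'); st()
spanner(s,18,(180,310,0,200))
print(proj(s,[534.4,-313.3,28],True))
E
```

```text
t 3.70 p [ 542.4 -303.    42.9] rot [179.7  -0.6   3.7] F [-0.8  0.1  0.2] M [ 0.06 -0.03 -0.01] gap 85.6 q [-34.  19.  92.   0.  68.  52.]
hole [ 619.2 -309.1] area 820 flat normals 2.6 px [277.5 107.7]
[273.66590057 252.34047577]
```

View pics/w3.png

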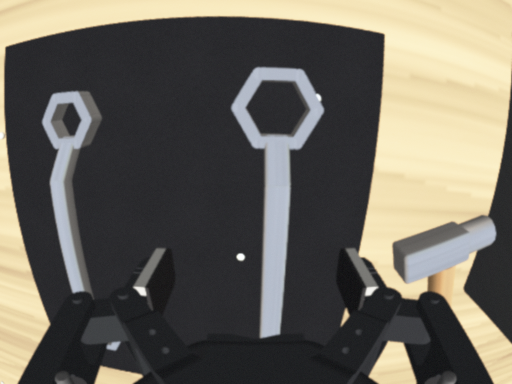

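```bash
python3 - <<'E'
from h import *
plan([534.4,-313.3,11],2.7,3)
E
```

```text
[[-0.003, 0.0032, 0.0106], [0.0018, -0.0035, 0.0061]]
[[-0.0029, 0.0032, 0.0106], [0.0018, -0.0035, 0.0061]]
[[-0.0029, 0.0033, 0.0106], [0.0018, -0.0035, 0.0061]]
total 0.034503814709043554 1.2447200975609232
```

carry_out(
  increments=[
    [[-0.004,0.0045,0.01],[0.003,-0.005,0.01],0],
    [[-0.003,0.003,0.01],[0.002,-0.003,0.006],0],
    [[-0.002,0.002,0.008],[0.001,-0.002,0.003],0],
    [[0,0,0],[0,0,0],0],
    [[0,0,0],[0,0,0],0],
  ],
)

```text
time: 4.2
tool_pos: [535.6, -316.1, 16.5]
tcp_rot: [179.8, -0.3, 2.5]
ft_force: [-0.9, -0.7, -0.7]
finger_gap: 85.2
```

```bash
python3 - <<'E'
from h import *
st()
plan([534.4,-313.3,11],2.7,1)
E
```

```text
t 4.20 p [ 535.6 -316.1   16.5] rot [179.8  -0.3   2.5] F [-0.9 -0.7 -0.7] M [ 0.03 -0.01 -0.01] gap 85.2 q [-35.  22.  92.   0.  66.  52.]
[[-0.0011, -0.0028, 0.0055], [0.0027, -0.0044, -0.0031]]
total 0.006263962595514847 0.34538900681303225
```

Now I'll descend the last few mm and close.

carry_out(
  increments=[
    [[-0.001,-0.003,0.0055],[0.002,-0.004,-0.003],0],
    [[0,0,0],[0,0,0],0.3],
    [[0,0,0],[0,0,0],0.6],
    [[0,0,0],[0,0,0],1],
    [[0,0,0],[0,0,0],1],
    [[0,0,0],[0,0,0],1],
    [[0,0,0],[0,0,0],1],
  ],
  newtons=90,
)

```text
time: 4.9
tool_pos: [535.0, -313.1, 11.4]
tcp_rot: [179.9, -0.1, 2.7]
ft_force: [0.9, -1.4, 0.8]
finger_gap: 12.1
```

```bash
python3 - <<'E'
from sp import *
s=snap('wrist','w4.png'); st()
spanner(s,18,(180,310,0,200))
E
```

```text
t 4.95 p [ 534.9 -313.1   11.4] rot [ 1.799e+02 -1.000e-01  2.700e+00] F [ 0.1 -0.1  1.5] M [0.07 0.02 0.06] gap 12.2 q [-35.  22.  92.  -0.  66.  52.]
hole [ 619.3 -308. ] area 817 flat normals 2.7 px [255.2  90.7]
```

View pics/w4.png

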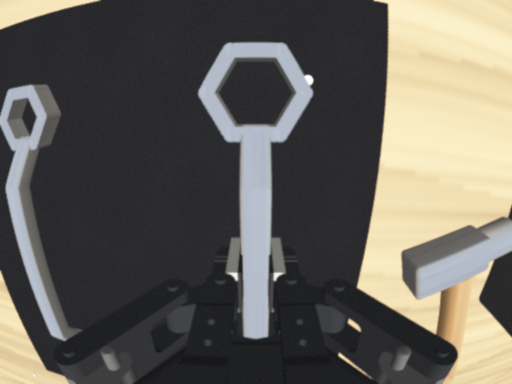

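Spanner gripped: ring at (255,91), straight ahead of the tool. Next I'll lift it and carry it to the nut.

carry_out(
  increments=[
    [[0,0,-0.02],[0,0,0],1],
    [[0,0,-0.035],[0,0,0],1],
    [[0,0,-0.04],[0,0,0],1],
    [[0,0,0],[0,0,0],1],
  ],
)

```text
time: 5.35
tool_pos: [532.1, -311.0, 105.0]
tcp_rot: [-179.8, 0.3, 2.7]
ft_force: [1.0, -0.2, -1.3]
finger_gap: 12.6
```

```bash
python3 - <<'E'
from h import *
st()
plan([540.9,113.6,90],54.1,11)
E
```

```text
t 5.35 p [ 532.1 -311.   105. ] rot [-179.8    0.3    2.7] F [ 1.  -0.2 -1.3] M [-0.04 -0.15  0.02] gap 12.6 q [-35.  16.  90.  -0.  75.  52.]
[[0.0026, -0.0385, 0.0015], [-0.0006, 0.0003, -0.0815]]
[[0.0058, -0.0382, 0.0015], [-0.0006, 0.0003, -0.0815]]
[[0.0089, -0.0376, 0.0015], [-0.0006, 0.0003, -0.0815]]
[[0.0119, -0.0367, 0.0014], [-0.0006, 0.0003, -0.0815]]
[[0.0148, -0.0356, 0.0014], [-0.0006, 0.0003, -0.0815]]
[[0.0177, -0.0343, 0.0014], [-0.0006, 0.0003, -0.0815]]
[[0.0204, -0.0328, 0.0014], [-0.0006, 0.0003, -0.0815]]
[[0.023, -0.031, 0.0014], [-0.0006, 0.0003, -0.0815]]
[[0.0255, -0.029, 0.0014], [-0.0006, 0.0003, -0.0815]]
[[0.0277, -0.0268, 0.0014], [-0.0006, 0.0003, -0.0815]]
[[0.0298, -0.0245, 0.0014], [-0.0006, 0.0003, -0.0815]]
total 0.42495259493523424 51.376873460584555
```

carry_out(
  increments=[
    [[0.0025,-0.0385,0.0015],[0,0,-0.0815],1],
    [[0.006,-0.038,0.0015],[0,0,-0.0815],1],
    [[0.009,-0.0375,0.0015],[0,0,-0.0815],1],
    [[0.012,-0.0365,0.0015],[0,0,-0.0815],1],
    [[0.015,-0.0355,0.0015],[0,0,-0.0815],1],
    [[0.0175,-0.0345,0.0015],[0,0,-0.0815],1],
    [[0.0205,-0.033,0.0015],[0,0,-0.0815],1],
    [[0.023,-0.031,0.0015],[0,0,-0.0815],1],
    [[0.0255,-0.029,0.0015],[0,0,-0.0815],1],
    [[0.028,-0.027,0.0015],[0,0,-0.0815],1],
    [[0.028,-0.023,0.0015],[0,0,-0.07],1],
    [[0,0,0],[0,0,0],1],
  ],
)

```text
time: 6.55
tool_pos: [528.5, 126.4, 78.2]
tcp_rot: [-179.1, 0.3, 55.3]
ft_force: [0.3, -1.3, -2.0]
finger_gap: 11.8
```

```bash
python3 - <<'E'
from sp import *
s=snap('wrist','w5.png'); st()
plan([540.9,113.6,80],54.1,1)
E
```

```text
t 6.60 p [528.5 124.5  78. ] rot [-179.1    0.4   55.1] F [ 0.1 -1.  -3.4] M [-0.02 -0.04 -0.02] gap 11.9 q [  8.   7. 102.   0.  72.  42.]
[[-0.0019, 0.0164, -0.0023], [-0.0156, 0.0071, 0.0181]]
total 0.016662435338252214 1.428301715865198
```

View pics/w5.png

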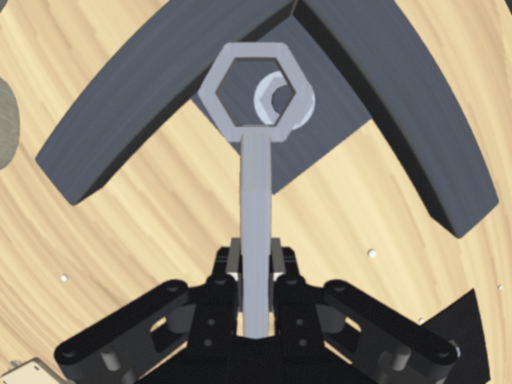

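The ring is still at (255,91) in the tool view, and the nut shows through it at about (278,98). I'll correct sideways.

carry_out(
  increments=[
    [[-0.002,0.0165,0],[-0.015,0.007,0.018],1],
    [[0,0,0],[0,0,0],1],
    [[0,0,0],[0,0,0],1],
  ],
)

```text
time: 6.9
tool_pos: [541.0, 110.2, 75.9]
tcp_rot: [-180.0, 0.1, 53.8]
ft_force: [-0.3, 0.2, -3.0]
finger_gap: 12.2
```

```bash
python3 - <<'E'
from sp import *
s=snap('wrist','w6.png'); st()
im=s['image']; cv2.imwrite('pics/w6c.png',cv2.resize(im[30:150,190:320],None,fx=5,fy=5,interpolation=cv2.INTER_CUBIC))
for z in (14,34,42): print(proj(s,[589.5,182.6,z],True))
p=r.sense()['tool_pos']; 
plan([540.9,113.6,80],54.1,1)
E
```

```text
t 6.95 p [541.1 110.   76. ] rot [-1.80e+02  1.00e-01  5.38e+01] F [ 0.   0.2 -2.5] M [ 0.   -0.01 -0.03] gap 12.1 q [  6.   8. 102.  -0.  71.  42.]
[251.05786566  91.25650744]
[250.57115605  90.375289  ]
[250.34564128  89.96722815]
[[0.0028, -0.0023, -0.004], [-0.0001, 0.0021, -0.0045]]
total 0.00537391087924163 0.28431837804935656
```

View pics/w6c.png

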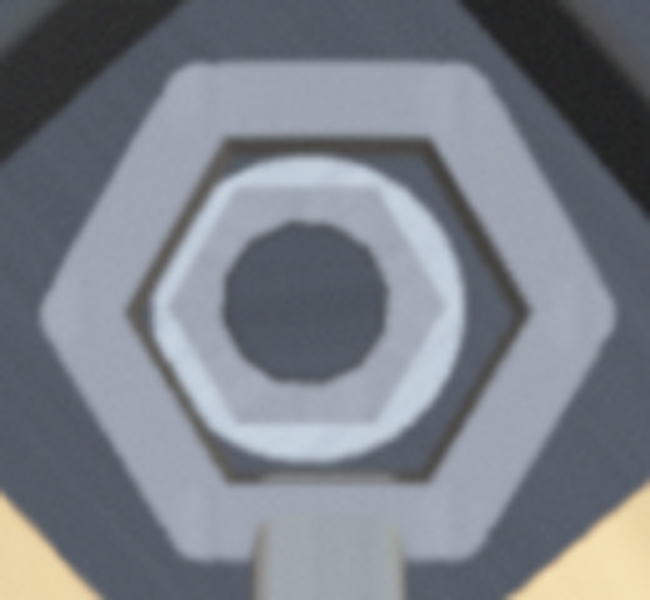

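```bash
python3 - <<'E'
from h import *
s=snap('wrist'); st(); p=r.sense()['tool_pos']; yaw=np.radians(53.8)
c,d=ray(s,255.2,91.2,True); print('cam',c,d)
ring=onz(s,255.2,91.2,p[2]-7.4+14,True); print('ring',ring)
f=np.array([np.cos(yaw),np.sin(yaw)]);l=np.array([-f[1],f[0]])
for (u,v,z) in [(250.7,89.8,42),(190+309/5-.4,30+305/5-.4,34),(190+309/5-.4,30+309/5-.4,14)]:
    n=onz(s,u,v,z,True); e=(n-ring)[:2]; print(n, 'fwd',e@f,'left',e@l)
E
```

```text
t 7.00 p [541.1 110.4  76.2] rot [-1.80e+02  1.00e-01  5.39e+01] F [ 0.8 -0.8 -2.6] M [ 0.04 -0.04 -0.  ] gap 12.1 q [  6.   8. 102.  -0.  71.  42.]
cam [588.71839358 176.09393767 219.29272019] [ 0.01570721  0.02280118 -0.99961662]
ring [590.86309615 179.20726886  82.80249252]
[589.87704756 182.36853869  42.        ] fwd 1.9686534015276187 left 2.6627659628123617
[589.97872243 181.99557658  34.        ] fwd 1.7277375347941772 left 2.3604448381812975
[589.78797612 182.18663456  14.        ] fwd 1.7692578929954312 left 2.627209463374167
```

carry_out(
  increments=[
    [[0.002,-0.0025,0.008],[0,0,0],1],
    [[0,0,0.008],[0,0,0],1],
    [[0,0,0.006],[0,0,0],1],
    [[0,0,0],[0,0,0],1],
    [[0,0,0],[0,0,0],1],
  ],
)

```text
time: 7.5
tool_pos: [539.6, 112.6, 51.6]
tcp_rot: [-179.9, 0.1, 53.7]
ft_force: [0.7, -0.3, -2.8]
finger_gap: 12.1
```

```bash
python3 - <<'E'
from sp import *
s=snap('wrist'); st()
im=s['image']; cv2.imwrite('pics/w7c.png',cv2.resize(im[30:150,190:320],None,fx=5,fy=5,interpolation=cv2.INTER_CUBIC))
plan([540.2,113.4,50],54.0,1)
E
```

```text
t 7.55 p [539.4 112.6  51.6] rot [-179.9    0.2   53.7] F [-0.1  0.1 -2.9] M [ 0.09 -0.01  0.01] gap 12.1 q [  6.   9. 103.  -0.  68.  43.]
[[0.0011, 0.0001, 0.0015], [-0.0013, 0.0026, -0.0044]]
total 0.0019025922940934916 0.3023430158779827
```

View pics/w7c.png

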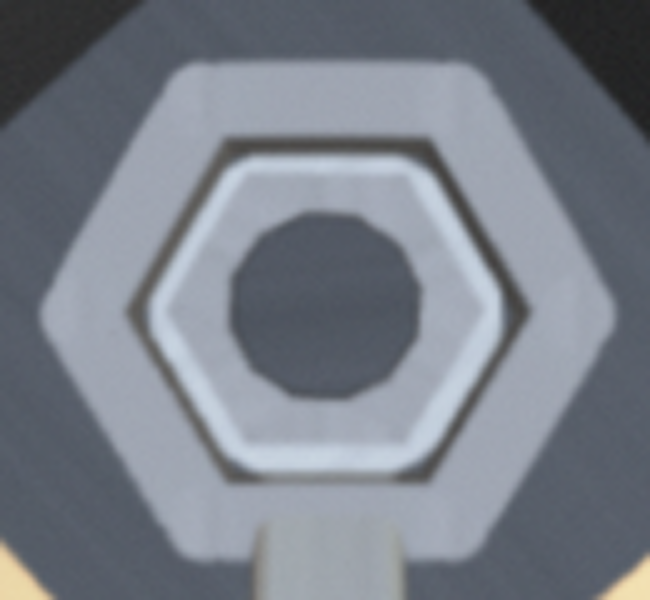

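Well centred and aligned. I'll lower it onto the nut.

carry_out(
  increments=[
    [[0.001,0,0.006],[0,0,-0.003],1],
    [[0,0,0.006],[0,0,0],1],
    [[0,0,0.006],[0,0,0],1],
    [[0,0,0.004],[0,0,0],1],
    [[0,0,0],[0,0,0],1],
    [[0,0,0],[0,0,0],1],
  ],
)

```text
time: 8.15
tool_pos: [541.6, 112.7, 30.7]
tcp_rot: [179.9, 0.1, 54.0]
ft_force: [-3.2, -1.3, 3.3]
finger_gap: 12.0
```

```bash
python3 - <<'E'
from sp import *
s=snap('wrist'); st()
im=s['image']; cv2.imwrite('pics/w8c.png',cv2.resize(im[30:150,190:320],None,fx=5,fy=5,interpolation=cv2.INTER_CUBIC))
plan([540.2,113.4,21.9],54.0,1)
E
```

```text
t 8.20 p [541.6 112.8  30.6] rot [1.799e+02 1.000e-01 5.400e+01] F [-3.2 -1.8  3.7] M [0.11 0.37 0.16] gap 12.1 q [  7.  11. 103.  -0.  66.  43.]
[[-0.0003, -0.0015, 0.0087], [0.0016, 0.0019, -0.0006]]
total 0.008864779876212515 0.1468269631705807
```

View pics/w8c.png

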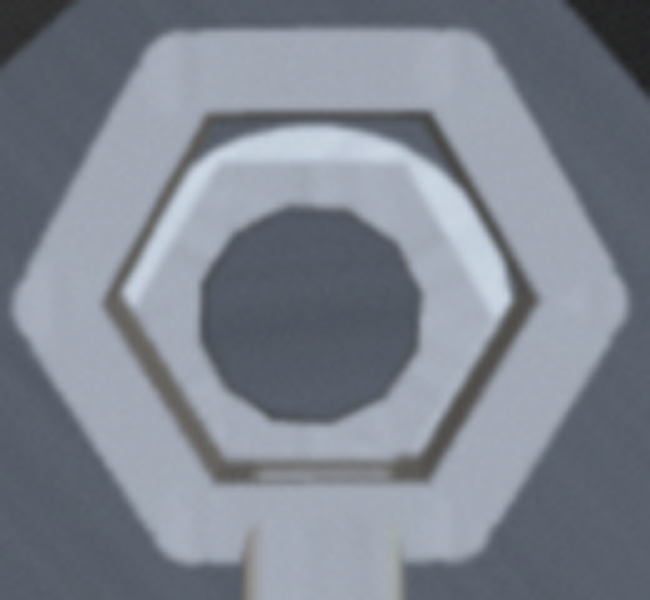

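The ring caught on the nut's near edge and tipped in the grip: the outer width grew from 577 to 616 px, so the ring end is about 9 mm higher. I'll lift off and check.

carry_out(
  increments=[
    [[0,-0.001,-0.012],[0,0,0],1],
    [[0,0,-0.012],[0,0,0],1],
    [[0,0,0],[0,0,0],1],
    [[0,0,0],[0,0,0],1],
  ],
  newtons=120,
)

```text
time: 8.6
tool_pos: [540.9, 113.7, 56.3]
tcp_rot: [179.9, 0.1, 54.0]
ft_force: [-0.3, -0.3, -3.6]
finger_gap: 11.5
```

```bash
python3 - <<'E'
from sp import *
s=snap('wrist'); st()
im=s['image']; cv2.imwrite('pics/w9c.png',cv2.resize(im[30:150,190:320],None,fx=5,fy=5,interpolation=cv2.INTER_CUBIC))
s=snap('scene','sc9.png'); cv2.imwrite('pics/sc9.png',cv2.resize(s['image'][150:290,220:380],None,fx=5,fy=5)[:600])
E
```

```text
t 8.65 p [541.2 113.7  56.4] rot [1.799e+02 1.000e-01 5.400e+01] F [ 0.1  0.5 -2.3] M [ 0.02 -0.08 -0.02] gap 11.6 q [  7.   9. 102.  -0.  68.  43.]
```

View pics/w9c.png

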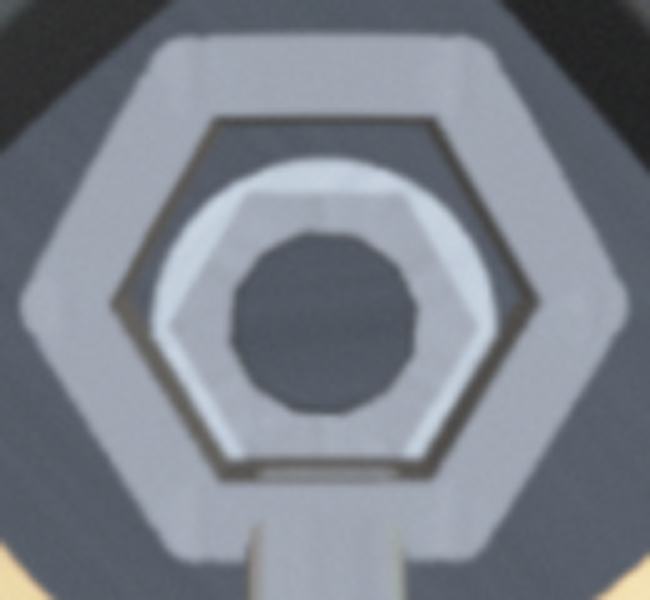

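View pics/sc9.png

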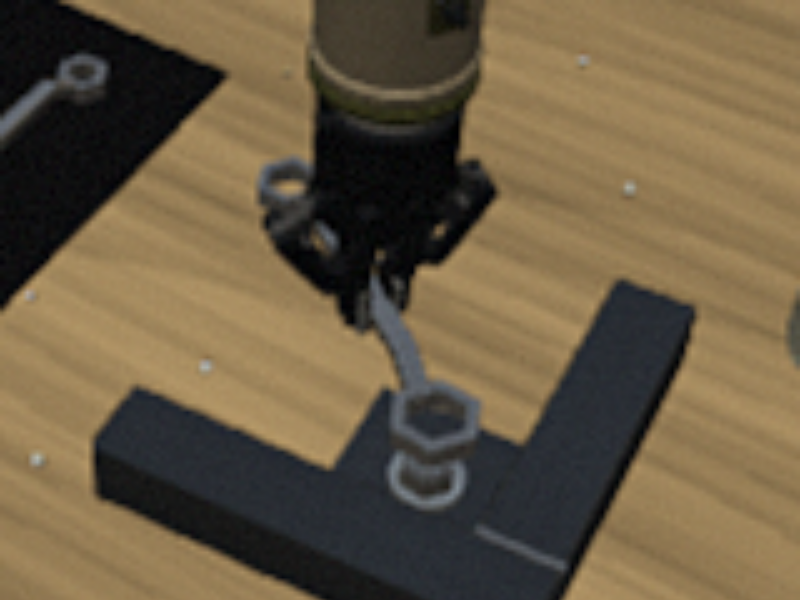

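carry_out(
  increments=[
    [[-0.002,0,0],[0,-0.09,0],1],
    [[0,0,0],[0,0,0],1],
    [[0,0,0],[0,0,0],1],
  ],
)

```text
time: 9.0
tool_pos: [538.7, 111.8, 54.6]
tcp_rot: [180.0, 5.4, 54.0]
ft_force: [-0.3, 0.0, -3.3]
finger_gap: 11.5
```

```bash
python3 - <<'E'
from sp import *
s=snap('wrist'); st()
im=s['image']; cv2.imwrite('pics/w10c.png',cv2.resize(im[30:150,190:320],None,fx=5,fy=5,interpolation=cv2.INTER_CUBIC))
import pickle; pickle.dump(s,open('w10.pkl','wb'))
p=r.sense()['tool_pos']; 
c,_=ray(s,255,92,True); print(c)
E
```

```text
t 9.05 p [538.6 111.7  54.6] rot [180.    5.4  53.9] F [-0.2 -0.1 -3. ] M [ 0.09 -0.1  -0.02] gap 11.6 q [ 9. 13. 99. -4. 72. 46.]
[593.63724764 188.26473036 189.82060941]
```

View pics/w10c.png

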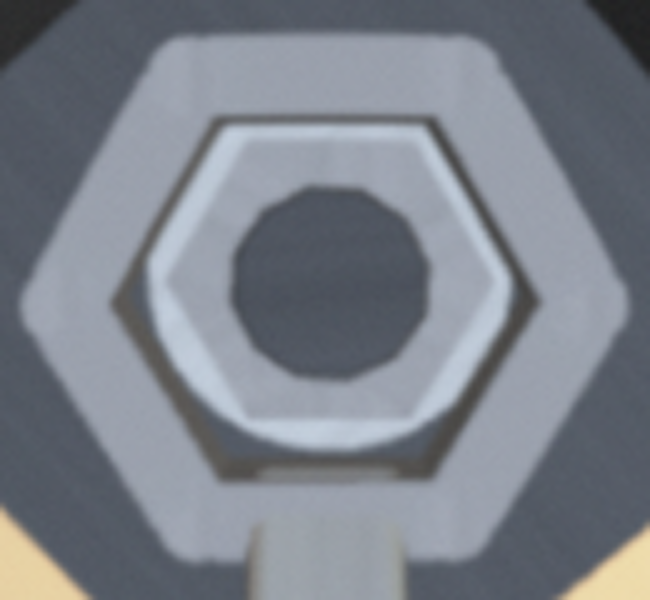

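```bash
cat > al.py <<'E'
from h import *
def al(s,ring_crop,stud_crop,zr,x0=190,y0=30,k=5):
    yaw=np.radians(r.sense()['tcp_rot'][2]); f=np.array([np.cos(yaw),np.sin(yaw)]);l=np.array([-f[1],f[0]])
    up=lambda q:((q[0]+.5)/k-.5+x0,(q[1]+.5)/k-.5+y0)
    R=onz(s,*up(ring_crop),zr,True)
    for z,q in stud_crop:
        n=onz(s,*up(q),z,True); e=(n-R)[:2]; print('ring',R.round(1),'nut',n.round(1),'fwd %.1f left %.1f'%(e@f,e@l))
E
python3 - <<'E'
from al import *
import pickle
s=pickle.load(open('w10.pkl','rb'))
for zr in (59,61,63): al(s,(326.5,301),[(42,(331,283)),(34,(329,282))],zr)
E
```

```text
ring [588.9 182.1  59. ] nut [589.7 182.5  42. ] fwd 0.8 left -0.4
ring [588.9 182.1  59. ] nut [589.4 182.4  34. ] fwd 0.5 left -0.2
ring [589.  182.2  61. ] nut [589.7 182.5  42. ] fwd 0.7 left -0.4
ring [589.  182.2  61. ] nut [589.4 182.4  34. ] fwd 0.4 left -0.2
ring [589.1 182.3  63. ] nut [589.7 182.5  42. ] fwd 0.5 left -0.4
ring [589.1 182.3  63. ] nut [589.4 182.4  34. ] fwd 0.3 left -0.2
```

carry_out(
  increments=[
    [[0.001,0,0.005],[0,0,0],1],
    [[0.0005,0,0.005],[0,0,0],1],
    [[0,0,0],[0,0,0],1],
    [[0,0,0],[0,0,0],1],
  ],
)

```text
time: 9.45
tool_pos: [538.3, 111.6, 43.0]
tcp_rot: [-180.0, 5.2, 53.9]
ft_force: [0.0, 0.8, -3.0]
finger_gap: 11.4
```

```bash
python3 - <<'E'
from h import *
st()
plan([539.0,112.0,43],54,1)
E
```

```text
t 9.45 p [538.3 111.6  43. ] rot [-180.     5.2   53.9] F [ 0.   0.8 -3. ] M [ 0.09 -0.08 -0.  ] gap 11.4 q [ 9. 13. 99. -4. 71. 46.]
[[0.0008, 0.0003, -0.0001], [-0.0007, 0.0912, -0.002]]
total 0.0008436686613415181 5.227300668717896
```

carry_out(
  increments=[
    [[0.0013,0.0003,0.004],[0,0,0],1],
    [[0.0004,0,0.004],[0,0,0],1],
    [[0,0,0],[0,0,0],1],
    [[0,0,0],[0,0,0],1],
  ],
)

```text
time: 9.85
tool_pos: [539.2, 112.1, 34.2]
tcp_rot: [-180.0, 5.2, 53.9]
ft_force: [0.1, -0.6, -3.7]
finger_gap: 11.7
```

```bash
python3 - <<'E'
from h import *
s=snap('wrist'); st()
im=s['image']; cv2.imwrite('pics/w11c.png',cv2.resize(im[30:150,190:320],None,fx=5,fy=5,interpolation=cv2.INTER_CUBIC))
import pickle; pickle.dump(s,open('w11.pkl','wb'))
E
```

```text
t 9.90 p [539.1 112.   34.2] rot [-180.     5.2   53.9] F [ 0.9  0.  -3.2] M [ 0.12 -0.08  0.01] gap 11.5 q [ 9. 14. 99. -4. 70. 46.]
```

View pics/w11c.png

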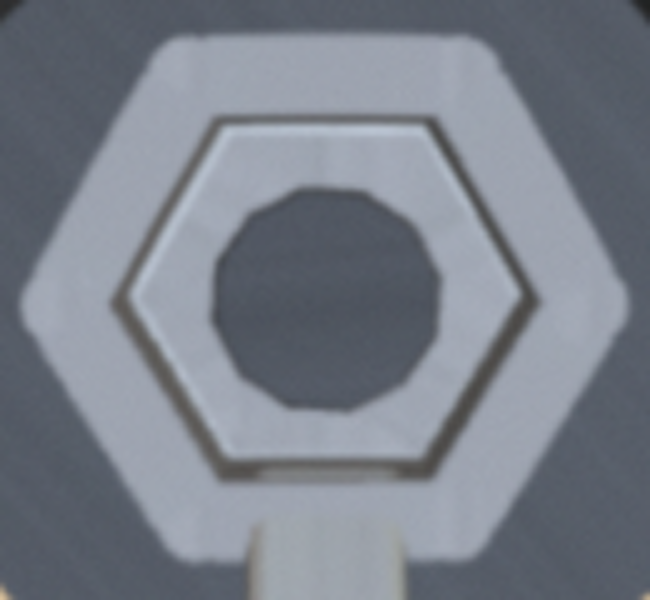

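The ring has passed over the nut top, with an even gap all round and no contact force. I'll keep lowering.

carry_out(
  increments=[
    [[0.0004,0,0.004],[0,0,0],1],
    [[0.0004,0,0.004],[0,0,0],1],
    [[0,0,0.002],[0,0,0],1],
    [[0,0,0],[0,0,0],1],
    [[0,0,0],[0,0,0],1],
  ],
)

```text
time: 10.4
tool_pos: [539.7, 111.0, 25.1]
tcp_rot: [179.9, 5.2, 53.9]
ft_force: [-0.1, -0.8, -3.3]
finger_gap: 11.5
```

```bash
python3 - <<'E'
from h import *
st()
E
```

```text
t 10.40 p [539.7 111.   25.1] rot [179.9   5.2  53.9] F [-0.1 -0.8 -3.3] M [0.03 0.03 0.02] gap 11.5 q [  9.  15. 100.  -4.  69.  46.]
```

```bash
cat >> h.py <<'E'
N=np.array([589.5,182.4])
def swing(yaw_to,n,z,R=86.6,lat=0.0,yaw_from=None,out=0.0,pitch=None,N=N):
    """rows to swing about the nut from measured pose to yaw_to (deg) keeping TCP at height z"""
    s=r.sense(); p=np.array(s['tool_pos']); Rm=Ro.from_euler('xyz',s['tcp_rot'],degrees=True)
    y0=s['tcp_rot'][2] if yaw_from is None else yaw_from
    pitch=s['tcp_rot'][1] if pitch is None else pitch
    print('now radius %.1f, bearing-yaw %.1f'%(np.linalg.norm(N-p[:2]), np.degrees(np.arctan2(*(N-p[:2])[::-1]))-y0))
    prev_p,prev_R=p,Rm
    for i in range(1,n+1):
        y=y0+(yaw_to-y0)*i/n; f=np.array([np.cos(np.radians(y)),np.sin(np.radians(y))])
        t=np.r_[N-(R+out)*f-lat*np.array([-f[1],f[0]]), p[2]+(z-p[2])*i/n]
        Rt=Ro.from_euler('xyz',[180,pitch,y],degrees=True)
        print([(prev_R.inv().apply(t-prev_p)/1000).round(4).tolist(),(prev_R.inv()*Rt).as_rotvec().round(4).tolist()])
        prev_p,prev_R=t,Rt
E
python3 - <<'E'
from h import *
swing(30,5,22)
E
```

```text
now radius 87.0, bearing-yaw 1.3
[[0.0007, -0.0091, 0.0005], [0.0086, -0.0, 0.0829]]
[[0.0004, -0.0072, 0.0006], [0.0076, -0.0, 0.0829]]
[[0.0004, -0.0072, 0.0006], [0.0076, 0.0, 0.0829]]
[[0.0004, -0.0072, 0.0006], [0.0076, -0.0, 0.0829]]
[[0.0004, -0.0072, 0.0006], [0.0076, -0.0, 0.0829]]
```

carry_out(
  increments=[
    [[0.0002,-0.001,0.003],[0,0,0],1],
    [[0.0005,-0.0072,0.0005],[0.0076,0,0.083],1],
    [[0.0004,-0.0072,0.0005],[0.0076,0,0.083],1],
    [[0.0004,-0.0072,0.0005],[0.0076,0,0.083],1],
    [[0.0004,-0.0072,0],[0.0076,0,0.083],1],
  ],
)

```text
time: 10.9
tool_pos: [519.6, 131.1, 20.3]
tcp_rot: [179.7, 5.2, 34.2]
ft_force: [-3.2, -2.1, 2.6]
finger_gap: 11.6
```

```bash
python3 - <<'E'
from h import *
st(); swing(-6,9,22)
E
```

```text
t 10.90 p [519.6 131.1  20.3] rot [179.7   5.2  34.2] F [-3.2 -2.1  2.6] M [-0.13  0.14  0.78] gap 11.6 q [ 10.  14. 101.  -3.  69.  67.]
now radius 86.7, bearing-yaw 2.0
[[0.0003, -0.0098, -0.0003], [0.0118, -0.0002, 0.0777]]
[[0.0002, -0.0067, -0.0002], [0.0071, -0.0, 0.0777]]
[[0.0002, -0.0067, -0.0002], [0.0071, -0.0, 0.0777]]
[[0.0002, -0.0067, -0.0002], [0.0071, -0.0, 0.0777]]
[[0.0002, -0.0067, -0.0002], [0.0071, -0.0, 0.0777]]
[[0.0002, -0.0067, -0.0002], [0.0071, -0.0, 0.0777]]
[[0.0002, -0.0067, -0.0002], [0.0071, -0.0, 0.0777]]
[[0.0002, -0.0067, -0.0002], [0.0071, -0.0, 0.0777]]
[[0.0002, -0.0067, -0.0002], [0.0071, 0.0, 0.0777]]
```

carry_out(
  increments=[
    [[0.0003,-0.0085,-0.001],[0.009,0,0.078],1],
    [[0.0002,-0.007,0],[0.007,0,0.078],1],
    [[0.0002,-0.007,0],[0.007,0,0.078],1],
    [[0.0002,-0.007,0],[0.007,0,0.078],1],
  ],
)

```text
time: 11.3
tool_pos: [507.1, 156.7, 20.6]
tcp_rot: [179.6, 5.1, 15.6]
ft_force: [-1.9, -2.5, 0.3]
finger_gap: 11.2
```

```bash
python3 - <<'E'
from h import *
st(); swing(-6,5,21)
E
```

```text
t 11.30 p [507.1 156.7  20.6] rot [179.6   5.1  15.6] F [-1.9 -2.5  0.3] M [-0.39 -0.21  0.54] gap 11.2 q [ 12.  14. 102.  -1.  70.  87.]
now radius 86.3, bearing-yaw 1.7
[[-0.0001, -0.0091, -0.0001], [0.0144, -0.0003, 0.0752]]
[[0.0002, -0.0065, -0.0001], [0.0067, -0.0, 0.0752]]
[[0.0002, -0.0065, -0.0001], [0.0067, -0.0, 0.0752]]
[[0.0002, -0.0065, -0.0001], [0.0067, -0.0, 0.0752]]
[[0.0002, -0.0065, -0.0001], [0.0067, -0.0, 0.0752]]
```

carry_out(
  increments=[
    [[0,-0.008,0],[0.01,0,0.075],1],
    [[0.0002,-0.0065,0],[0.007,0,0.075],1],
    [[0.0002,-0.0065,0],[0.007,0,0.075],1],
    [[0.0002,-0.0065,0],[0.007,0,0.075],1],
    [[0.0002,-0.005,0],[0.004,0,0.05],1],
    [[0,0,0],[0,0,0],1],
  ],
)

```text
time: 11.9
tool_pos: [503.8, 188.2, 20.2]
tcp_rot: [179.5, 4.9, -5.2]
ft_force: [-1.9, -2.2, 2.0]
finger_gap: 11.4
```

```bash
python3 - <<'E'
from h import *
s=snap('wrist','w12.png'); st(); swing(-7,2,21)
im=s['image']; cv2.imwrite('pics/w12c.png',cv2.resize(im[30:150,190:320],None,fx=5,fy=5,interpolation=cv2.INTER_CUBIC))
E
```

```text
t 11.95 p [503.8 188.   20.2] rot [179.5   4.9  -5.1] F [-2.7 -1.8  2.1] M [-0.33  0.    0.32] gap 11.9 q [ 14.  14. 101.   1.  70. 109.]
now radius 85.9, bearing-yaw 1.4
[[-0.0007, -0.0035, -0.0004], [0.0102, -0.0001, 0.0162]]
[[-0.0, -0.0014, -0.0004], [0.0014, -0.0, 0.0162]]
```

View pics/w12c.png

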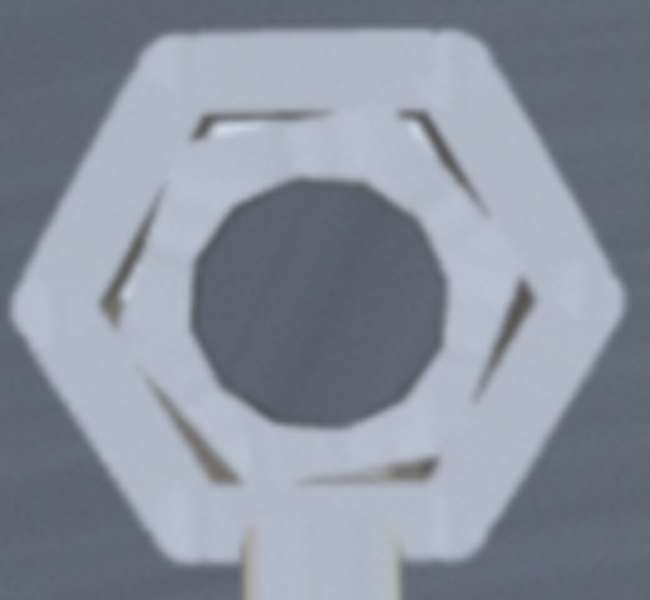

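View pics/w12.png

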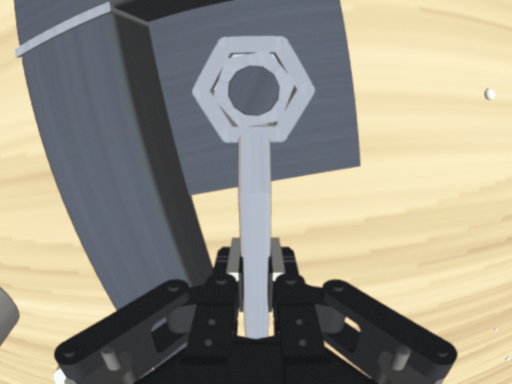

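The swing turned the nut: the flats are biting, and the yaw went from 54 to -5. Next: ease back, lift off, swing back 66°.

carry_out(
  increments=[
    [[0.0002,0.005,0],[-0.005,0,-0.08],1],
    [[-0.0005,0,-0.005],[0,0,0],1],
    [[-0.001,0,-0.01],[0,0,0],1],
    [[-0.001,0,-0.012],[0,0,0],1],
    [[-0.001,0,-0.012],[0,0,0],1],
    [[0,0,0],[0,0,0],1],
  ],
)

```text
time: 12.55
tool_pos: [506.8, 180.8, 55.5]
tcp_rot: [179.6, 4.5, 0.0]
ft_force: [0.7, 0.5, -1.9]
finger_gap: 10.9
```

```bash
python3 - <<'E'
from h import *
s=snap('wrist','w13.png'); st(); swing(61,9,58,pitch=5.2)
im=s['image']; cv2.imwrite('pics/w13c.png',cv2.resize(im[30:150,190:320],None,fx=5,fy=5,interpolation=cv2.INTER_CUBIC))
E
```

```text
t 12.60 p [506.  180.6  54.6] rot [179.6   4.6   0. ] F [ 0.6  0.6 -2.9] M [ 0.03 -0.08  0.01] gap 11.3 q [ 14.  11. 100.   1.  73. 103.]
now radius 83.5, bearing-yaw 1.2
[[-0.0026, 0.0085, -0.0001], [-0.0026, -0.01, -0.1179]]
[[0.0006, 0.0102, -0.0004], [-0.0107, -0.0, -0.1178]]
[[0.0006, 0.0102, -0.0004], [-0.0107, 0.0, -0.1178]]
[[0.0006, 0.0102, -0.0004], [-0.0107, 0.0, -0.1178]]
[[0.0006, 0.0102, -0.0004], [-0.0107, 0.0, -0.1178]]
[[0.0006, 0.0102, -0.0004], [-0.0107, 0.0, -0.1178]]
[[0.0006, 0.0102, -0.0004], [-0.0107, 0.0, -0.1178]]
[[0.0006, 0.0102, -0.0004], [-0.0107, -0.0, -0.1178]]
[[0.0006, 0.0102, -0.0004], [-0.0107, 0.0, -0.1178]]
```

View pics/w13c.png

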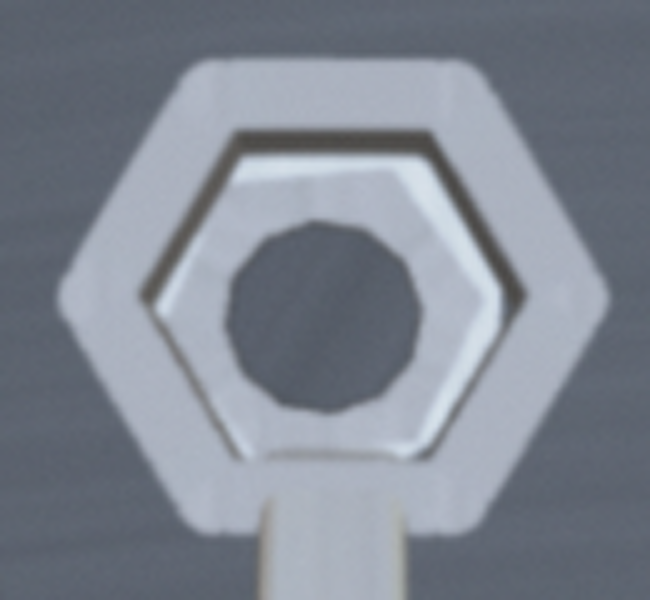

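Lifting dragged the ring end down in the grip (outer width now 555 px). I'll level it by changing the tool pitch while swinging back.

```bash
python3 - <<'E'
from h import *
swing(63,10,66,R=84,lat=0.8,pitch=-3.6)
E
```

```text
now radius 83.5, bearing-yaw 1.2
[[-0.0, 0.0083, -0.0011], [0.0066, 0.1434, -0.1095]]
[[0.0007, 0.0092, -0.0011], [0.0069, 0.0, -0.1097]]
[[0.0007, 0.0092, -0.0011], [0.0069, 0.0, -0.1097]]
[[0.0007, 0.0092, -0.0011], [0.0069, 0.0, -0.1097]]
[[0.0007, 0.0092, -0.0011], [0.0069, 0.0, -0.1097]]
[[0.0007, 0.0092, -0.0011], [0.0069, 0.0, -0.1097]]
[[0.0007, 0.0092, -0.0011], [0.0069, 0.0, -0.1097]]
[[0.0007, 0.0092, -0.0011], [0.0069, 0.0, -0.1097]]
[[0.0007, 0.0092, -0.0011], [0.0069, 0.0, -0.1097]]
[[0.0007, 0.0092, -0.0011], [0.0069, 0.0, -0.1097]]
```

carry_out(
  increments=[
    [[0,0,-0.008],[0.006,0.14,0],1],
    [[0.0005,0.008,-0.002],[0.007,0,-0.11],1],
    [[0.0005,0.0092,-0.001],[0.007,0,-0.11],1],
    [[0.0005,0.0092,-0.001],[0.007,0,-0.11],1],
    [[0.0005,0.0092,-0.001],[0.007,0,-0.11],1],
    [[0.0005,0.0092,-0.001],[0.007,0,-0.11],1],
    [[0.0005,0.0092,-0.001],[0.007,0,-0.11],1],
    [[0.0005,0.0092,-0.001],[0.007,0,-0.11],1],
    [[0.0005,0.0092,-0.001],[0.007,0,-0.11],1],
    [[0.0005,0.0092,-0.001],[0.007,0,-0.11],1],
    [[0,0,0],[0,0,0],1],
  ],
)

```text
time: 13.7
tool_pos: [530.5, 107.5, 53.4]
tcp_rot: [-178.7, -2.4, 59.5]
ft_force: [0.9, 0.9, -2.6]
finger_gap: 11.2
```

```bash
python3 - <<'E'
from h import *
s=snap('wrist','w14.png'); st(); swing(63,2,60,R=84,lat=0.8,pitch=-3.6)
im=s['image']; cv2.imwrite('pics/w14c.png',cv2.resize(im[30:150,190:320],None,fx=5,fy=5,interpolation=cv2.INTER_CUBIC))
E
```

```text
t 13.75 p [529.6 107.8  53. ] rot [-178.7   -2.4   59.3] F [ 0.  -0.8 -3.2] M [-0.   -0.02  0.04] gap 11.6 q [  4.   7. 105.   3.  67.  34.]
now radius 95.6, bearing-yaw -8.0
[[0.0109, 0.0168, -0.0034], [-0.0218, 0.021, -0.0329]]
[[0.0003, 0.0027, -0.0035], [0.0021, 0.0, -0.0326]]
```

View pics/w14c.png

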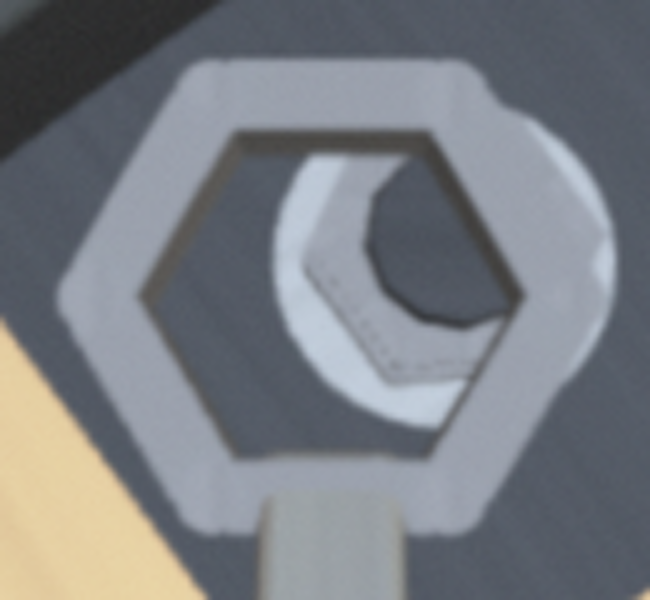

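carry_out(
  increments=[
    [[0.006,0.009,-0.006],[-0.011,0.01,-0.033],1],
    [[0.005,0.01,-0.001],[-0.01,0.01,-0.033],1],
    [[0,0,0],[0,0,0],1],
    [[0,0,0],[0,0,0],1],
  ],
)

```text
time: 14.15
tool_pos: [547.9, 108.8, 57.2]
tcp_rot: [-179.7, -3.4, 62.4]
ft_force: [-0.3, 1.0, -2.9]
finger_gap: 11.4
```

```bash
python3 - <<'E'
from h import *
s=snap('wrist','w15.png'); st(); swing(63,1,60,R=84,lat=0.8,pitch=-3.6)
import pickle; pickle.dump(s,open('w15.pkl','wb'))
print(ray(s,255,90,True)[0])
im=s['image']; cv2.imwrite('pics/w15c.png',cv2.resize(im[30:150,190:320],None,fx=5,fy=5,interpolation=cv2.INTER_CUBIC))
E
```

```text
t 14.20 p [547.8 108.8  57.1] rot [-179.7   -3.4   62.4] F [-0.1  0.7 -3.5] M [-0.01  0.02  0.  ] gap 11.2 q [  4.   8. 103.   3.  67.  30.]
now radius 84.6, bearing-yaw -2.0
[[0.0007, 0.0045, -0.0028], [-0.004, 0.0033, -0.0097]]
[581.72456954 173.01277962 205.13668261]
```

View pics/w15c.png

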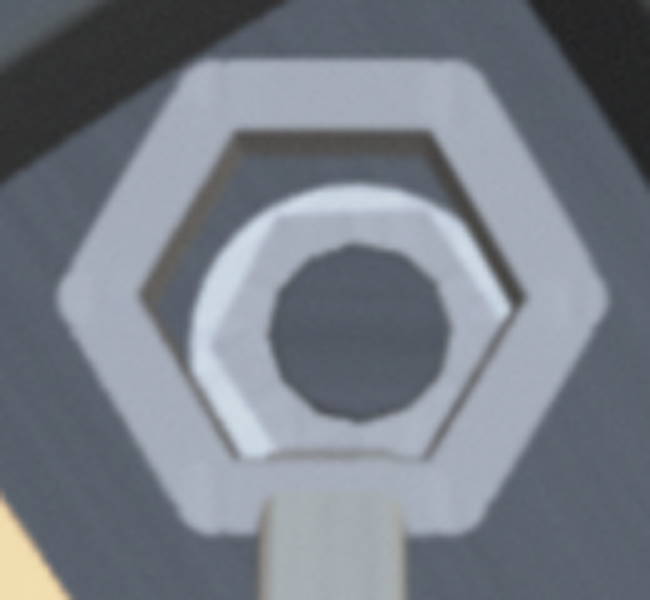

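```bash
python3 - <<'E'
from al import *
import pickle
s=pickle.load(open('w15.pkl','rb'))
for zr in (61,63,65): al(s,(331.5,297),[(42,(360,333))],zr)
E
```

```text
ring [587.8 185.6  61. ] nut [589.5 182.3  42. ] fwd -2.1 left -3.0
ring [587.8 185.4  63. ] nut [589.5 182.3  42. ] fwd -1.9 left -3.0
ring [587.7 185.3  65. ] nut [589.5 182.3  42. ] fwd -1.7 left -3.0
```

carry_out(
  increments=[
    [[-0.0022,0.003,0.004],[-0.003,0,-0.015],1],
    [[-0.0003,0,0.004],[0,0,0],1],
    [[0,0,0],[0,0,0],1],
    [[0,0,0],[0,0,0],1],
  ],
)

```text
time: 14.6
tool_pos: [547.7, 105.7, 47.2]
tcp_rot: [-179.8, -3.3, 63.2]
ft_force: [0.1, 0.6, -3.4]
finger_gap: 11.1
```

```bash
python3 - <<'E'
from h import *
s=snap('wrist','w16.png'); st(); 
import pickle; pickle.dump(s,open('w16.pkl','wb'))
print(ray(s,255,90,True)[0])
im=s['image']; cv2.imwrite('pics/w16c.png',cv2.resize(im[30:150,190:320],None,fx=5,fy=5,interpolation=cv2.INTER_CUBIC))
E
```

```text
t 14.65 p [547.6 105.7  47.2] rot [-179.8   -3.3   63.2] F [-0.5  0.  -3.3] M [-0.04 -0.01 -0.02] gap 11.6 q [  4.   9. 104.   3.  66.  29.]
[580.51267366 170.74654088 195.04770129]
```

View pics/w16c.png

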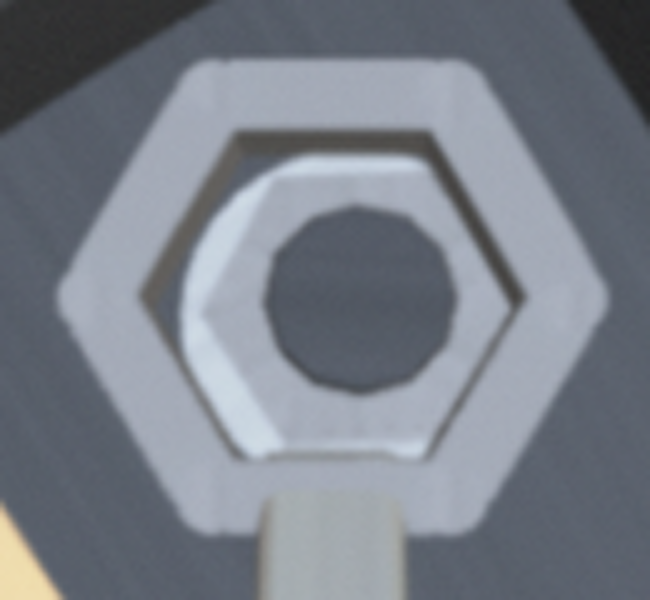

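```bash
python3 - <<'E'
from al import *
import pickle
s=pickle.load(open('w16.pkl','rb'))
for zr in (53,): al(s,(331.5,297),[(42,(360,300)),(34,(355,304))],zr)
E
```

```text
ring [586.5 182.9  53. ] nut [589.4 182.3  42. ] fwd 0.7 left -2.9
ring [586.5 182.9  53. ] nut [589.2 182.8  34. ] fwd 1.1 left -2.5
```

carry_out(
  increments=[
    [[0.0008,0.003,0],[0,0,0],1],
    [[0,0,0],[0,0,0],1],
  ],
)

```text
time: 14.85
tool_pos: [551.0, 105.1, 47.4]
tcp_rot: [-179.8, -3.3, 63.2]
ft_force: [-0.7, 0.9, -3.2]
finger_gap: 11.3
```

```bash
python3 - <<'E'
from h import *
s=snap('wrist','w17.png'); st(); 
import pickle; pickle.dump(s,open('w17.pkl','wb'))
im=s['image']; cv2.imwrite('pics/w17c.png',cv2.resize(im[30:150,190:320],None,fx=5,fy=5,interpolation=cv2.INTER_CUBIC))
E
```

```text
t 14.90 p [550.8 105.1  47.3] rot [-179.8   -3.3   63.2] F [ 0.8 -0.8 -3.4] M [-0.04 -0.01  0.  ] gap 11.4 q [  4.   9. 103.   3.  66.  29.]
```

View pics/w17c.png

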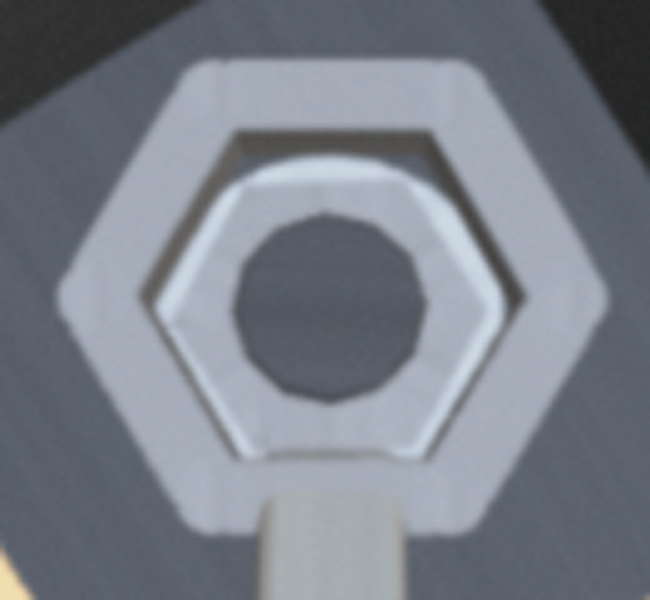

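carry_out(
  increments=[
    [[-0.0002,0,0.004],[0,0,0],1],
    [[-0.0002,0,0.003],[0,0,0],1],
    [[0,0,0],[0,0,0],1],
  ],
)

```text
time: 15.2
tool_pos: [551.1, 105.1, 39.9]
tcp_rot: [-179.9, -3.3, 63.2]
ft_force: [-0.2, 0.3, -2.9]
finger_gap: 11.2
```

```bash
python3 - <<'E'
from h import *
st(); plan([550.8,105.1,38],63.2,1) 
E
```

```text
t 15.20 p [551.1 105.1  39.9] rot [-179.9   -3.3   63.2] F [-0.2  0.3 -2.9] M [ 0.01 -0.02  0.01] gap 11.2 q [  4.  10. 104.   3.  65.  29.]
[[-0.0003, -0.0002, 0.0019], [-0.0026, -0.0583, 0.0005]]
total 0.001922020662961336 3.3438476378673094
```

carry_out(
  increments=[
    [[-0.0003,0,0.004],[0,0,0],1],
    [[-0.0002,0,0.003],[0,0,0],1],
    [[0,0,0],[0,0,0],1],
  ],
)

```text
time: 15.5
tool_pos: [550.6, 105.1, 31.9]
tcp_rot: [-179.8, -3.3, 63.2]
ft_force: [-0.1, -0.7, -2.9]
finger_gap: 11.4
```

```bash
python3 - <<'E'
from h import *
s=snap('wrist','w18.png'); st(); 
im=s['image']; cv2.imwrite('pics/w18c.png',cv2.resize(im[30:150,190:320],None,fx=5,fy=5,interpolation=cv2.INTER_CUBIC))
E
```

```text
t 15.55 p [550.6 105.1  32.1] rot [-179.8   -3.3   63.2] F [-0.8  0.1 -2.1] M [ 0.02 -0.01  0.02] gap 11.5 q [  4.  11. 104.   3.  64.  29.]
```

View pics/w18c.png

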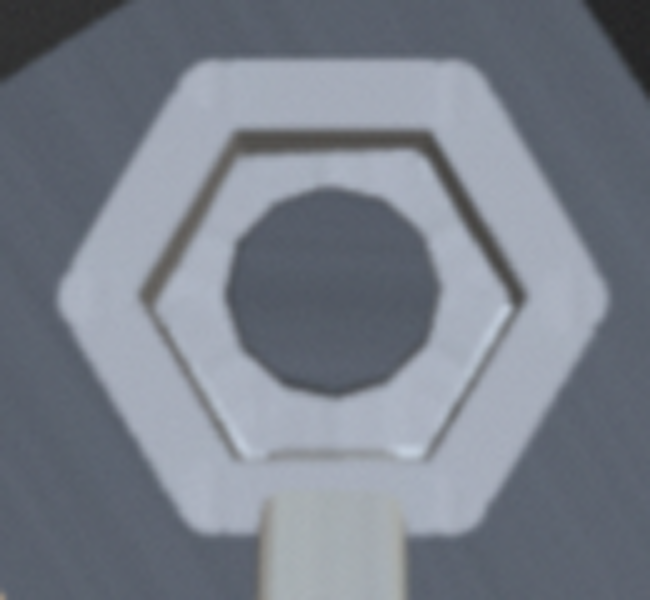

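carry_out(
  increments=[
    [[-0.0003,0,0.004],[0,0,0],1],
    [[-0.0002,0,0.003],[0,0,0],1],
    [[0,0,0.001],[0,0,0],1],
    [[0,0,0],[0,0,0],1],
  ],
)

```text
time: 15.95
tool_pos: [551.5, 104.0, 25.8]
tcp_rot: [-179.9, -3.3, 63.3]
ft_force: [-2.4, 1.6, -2.9]
finger_gap: 11.1
```

```bash
python3 - <<'E'
from h import *
st(); swing(-7,14,22.5,R=86.5)
E
```

```text
t 15.95 p [551.5 104.   25.8] rot [-179.9   -3.3   63.3] F [-2.4  1.6 -2.9] M [0.31 0.24 0.18] gap 11.1 q [  4.  11. 104.   3.  63.  29.]
now radius 87.1, bearing-yaw 0.9
[[0.0009, -0.0089, 0.0003], [-0.0064, 0.0001, 0.0874]]
[[0.0003, -0.0076, 0.0003], [-0.005, -0.0, 0.0874]]
[[0.0003, -0.0076, 0.0003], [-0.005, -0.0, 0.0874]]
[[0.0003, -0.0076, 0.0003], [-0.005, -0.0, 0.0874]]
[[0.0003, -0.0076, 0.0003], [-0.005, -0.0, 0.0874]]
[[0.0003, -0.0076, 0.0003], [-0.005, -0.0, 0.0874]]
[[0.0003, -0.0076, 0.0003], [-0.005, -0.0, 0.0874]]
[[0.0003, -0.0076, 0.0003], [-0.005, -0.0, 0.0874]]
[[0.0003, -0.0076, 0.0003], [-0.005, -0.0, 0.0874]]
[[0.0003, -0.0076, 0.0003], [-0.005, -0.0, 0.0874]]
[[0.0003, -0.0076, 0.0003], [-0.005, -0.0, 0.0874]]
[[0.0003, -0.0076, 0.0003], [-0.005, -0.0, 0.0874]]
[[0.0003, -0.0076, 0.0003], [-0.005, -0.0, 0.0874]]
[[0.0003, -0.0076, 0.0003], [-0.005, -0.0, 0.0874]]
```

carry_out(
  increments=[
    [[0.0007,-0.0085,0.001],[-0.006,0,0.087],1],
    [[0.0003,-0.0076,0.0005],[-0.005,0,0.087],1],
    [[0.0003,-0.0076,0],[-0.005,0,0.087],1],
    [[0.0003,-0.0076,0],[-0.005,0,0.087],1],
    [[0.0003,-0.0076,0],[-0.005,0,0.087],1],
  ],
)

```text
time: 16.45
tool_pos: [522.1, 127.8, 24.5]
tcp_rot: [179.8, -3.3, 37.6]
ft_force: [0.1, 0.4, -0.9]
finger_gap: 11.5
```

```bash
python3 - <<'E'
from h import *
st(); swing(-7,9,23,R=86.5)
E
```

```text
t 16.45 p [522.1 127.8  24.5] rot [179.8  -3.3  37.6] F [ 0.1  0.4 -0.9] M [ 0.14 -0.05  0.76] gap 11.5 q [  7.   7. 109.   2.  61.  59.]
now radius 86.7, bearing-yaw 1.4
[[0.0005, -0.0096, 0.0002], [-0.0022, -0.0001, 0.0863]]
[[0.0003, -0.0075, 0.0002], [-0.005, -0.0, 0.0863]]
[[0.0003, -0.0075, 0.0002], [-0.005, -0.0, 0.0863]]
[[0.0003, -0.0075, 0.0002], [-0.005, 0.0, 0.0863]]
[[0.0003, -0.0075, 0.0002], [-0.005, -0.0, 0.0863]]
[[0.0003, -0.0075, 0.0002], [-0.005, -0.0, 0.0863]]
[[0.0003, -0.0075, 0.0002], [-0.005, -0.0, 0.0863]]
[[0.0003, -0.0075, 0.0002], [-0.005, -0.0, 0.0863]]
[[0.0003, -0.0075, 0.0002], [-0.005, -0.0, 0.0863]]
```

carry_out(
  increments=[
    [[0.0005,-0.009,0.0005],[-0.003,0,0.086],1],
    [[0.0003,-0.0075,0],[-0.005,0,0.086],1],
    [[0.0003,-0.0075,0],[-0.005,0,0.086],1],
    [[0.0003,-0.0075,0],[-0.005,0,0.086],1],
    [[0.0003,-0.0075,0],[-0.005,0,0.086],1],
  ],
)

```text
time: 16.95
tool_pos: [505.6, 162.3, 24.4]
tcp_rot: [179.7, -3.5, 12.1]
ft_force: [-0.0, -1.0, -1.5]
finger_gap: 11.4
```

```bash
python3 - <<'E'
from h import *
st(); swing(-7,4,23,R=86.5)
E
```

```text
t 16.95 p [505.6 162.3  24.4] rot [179.7  -3.5  12.1] F [-0.  -1.  -1.5] M [-0.03 -0.12  0.62] gap 11.4 q [ 12.   6. 110.  -0.  61.  91.]
now radius 86.3, bearing-yaw 1.4
[[0.0, -0.0093, 0.0003], [-0.0, -0.0002, 0.083]]
[[0.0003, -0.0072, 0.0004], [-0.005, -0.0, 0.083]]
[[0.0003, -0.0072, 0.0004], [-0.005, -0.0, 0.083]]
[[0.0003, -0.0072, 0.0004], [-0.005, -0.0, 0.083]]
```

carry_out(
  increments=[
    [[0,-0.0085,0],[-0.001,0,0.083],1],
    [[0.0003,-0.0072,0],[-0.005,0,0.083],1],
    [[0.0003,-0.0072,0],[-0.005,0,0.083],1],
    [[0.0002,-0.0065,0],[-0.004,0,0.07],1],
    [[0,0,0],[0,0,0],1],
  ],
)

```text
time: 17.45
tool_pos: [504.1, 191.8, 24.3]
tcp_rot: [179.8, -3.6, -6.9]
ft_force: [-1.1, 0.2, -1.3]
finger_gap: 11.6
```

```bash
python3 - <<'E'
from h import *
s=snap('wrist','w19.png'); st(); swing(-7,1,23,R=86.5)
im=s['image']; cv2.imwrite('pics/w19c.png',cv2.resize(im[30:150,190:320],None,fx=5,fy=5,interpolation=cv2.INTER_CUBIC))
E
```

```text
t 17.50 p [504.1 191.6  24.2] rot [179.8  -3.6  -6.8] F [-1.1  0.3 -1.2] M [ 0.11 -0.08  0.18] gap 11.4 q [ 16.   7. 109.  -2.  61. 114.]
now radius 85.9, bearing-yaw 0.7
[[-0.0007, -0.0013, 0.0012], [0.0034, -0.0, 0.0036]]
```

View pics/w19c.png

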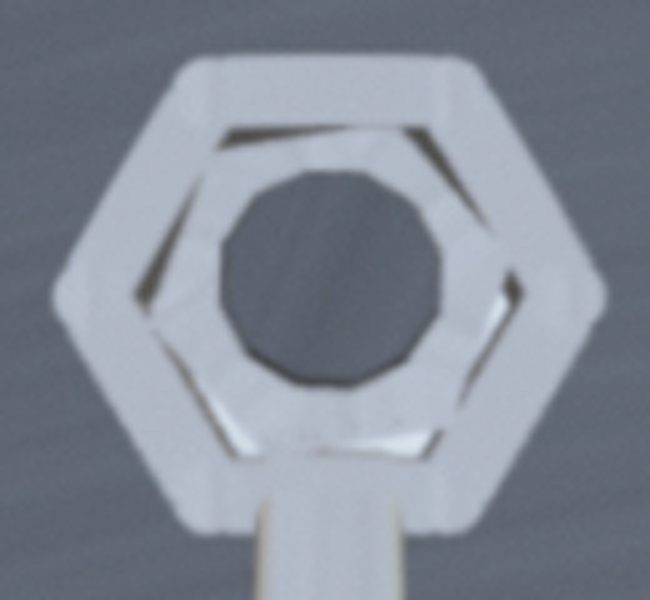

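carry_out(
  increments=[
    [[-0.0003,0.005,0],[0.003,0,-0.06],1],
    [[0.0003,0.005,0],[0.003,0,-0.06],1],
    [[0,0,0],[0,0,0],1],
  ],
)

```text
time: 17.8
tool_pos: [503.1, 181.0, 23.9]
tcp_rot: [179.7, -3.6, 0.7]
ft_force: [0.5, -0.2, -2.3]
finger_gap: 11.4
```

```bash
python3 - <<'E'
from h import *
st(); swing(0.5,1,24,R=86.5)
E
```

```text
t 17.80 p [503.1 181.   23.9] rot [179.7  -3.6   0.7] F [ 0.5 -0.2 -2.3] M [0.02 0.01 0.03] gap 11.4 q [ 15.   6. 110.  -1.  61. 105.]
now radius 86.4, bearing-yaw 0.3
[[-0.0001, -0.0007, -0.0001], [0.0048, -0.0, 0.0031]]
```

No contact load is left, so I'll lift.

carry_out(
  increments=[
    [[0.0003,0,-0.006],[0,0,0],1],
    [[0.0005,0,-0.008],[0,0,0],1],
    [[0.0005,0,-0.01],[0,0,0],1],
    [[0.0005,0,-0.01],[0,0,0],1],
    [[0.0002,0,-0.005],[0,0,0],1],
    [[0,0,0],[0,0,0],1],
  ],
)

```text
time: 18.4
tool_pos: [503.6, 181.5, 67.1]
tcp_rot: [179.8, -3.7, 0.5]
ft_force: [0.1, 0.6, -3.1]
finger_gap: 11.4
```

```bash
python3 - <<'E'
from h import *
s=snap('wrist','w20.png'); st(); swing(61,9,62,R=86.5,pitch=-3.6)
im=s['image']; cv2.imwrite('pics/w20c.png',cv2.resize(im[30:150,190:320],None,fx=5,fy=5,interpolation=cv2.INTER_CUBIC))
E
```

```text
t 18.45 p [503.5 181.5  66.8] rot [179.8  -3.7   0.5] F [ 0.1  0.1 -3.3] M [0.03 0.01 0.03] gap 11.2 q [ 15.   3. 108.  -1.  65. 105.]
now radius 86.0, bearing-yaw 0.1
[[0.0001, 0.01, 0.0006], [0.011, -0.0018, -0.1171]]
[[0.0006, 0.0101, 0.0006], [0.0074, 0.0, -0.1171]]
[[0.0006, 0.0101, 0.0006], [0.0074, 0.0, -0.1171]]
[[0.0006, 0.0101, 0.0006], [0.0074, 0.0, -0.1171]]
[[0.0006, 0.0101, 0.0006], [0.0074, 0.0, -0.1171]]
[[0.0006, 0.0101, 0.0006], [0.0074, 0.0, -0.1171]]
[[0.0006, 0.0101, 0.0006], [0.0074, 0.0, -0.1171]]
[[0.0006, 0.0101, 0.0006], [0.0074, 0.0, -0.1171]]
[[0.0006, 0.0101, 0.0006], [0.0074, 0.0, -0.1171]]
```

View pics/w20c.png

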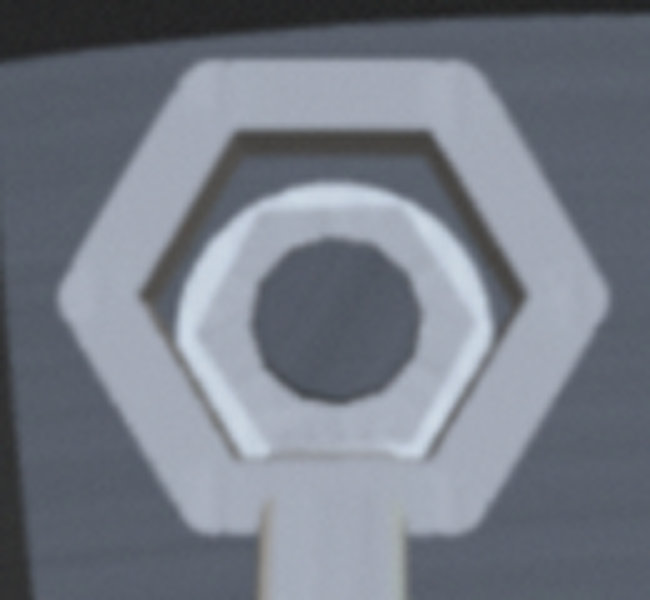

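carry_out(
  increments=[
    [[0.001,0.011,0],[0.009,0,-0.117],1],
    [[0.0012,0.011,0],[0.0074,0,-0.117],1],
    [[0.0012,0.011,0],[0.0074,0,-0.117],1],
    [[0.0012,0.011,0],[0.0074,0,-0.117],1],
    [[0.0012,0.011,0],[0.0074,0,-0.117],1],
  ],
)

```text
time: 18.95
tool_pos: [520.4, 130.4, 65.4]
tcp_rot: [180.0, -3.5, 35.4]
ft_force: [0.3, 0.4, -2.1]
finger_gap: 11.8
```

```bash
python3 - <<'E'
from h import *
st(); swing(60.8,5,62,R=86.5,pitch=-3.4)
E
```

```text
t 18.95 p [520.4 130.4  65.4] rot [180.   -3.5  35.4] F [ 0.3  0.4 -2.1] M [-0.06  0.09 -0.01] gap 11.8 q [  8.   3. 108.   2.  66.  61.]
now radius 86.5, bearing-yaw 1.5
[[0.0002, 0.0054, 0.0007], [0.0059, -0.0015, -0.0885]]
[[0.0003, 0.0077, 0.0007], [0.0053, 0.0, -0.0885]]
[[0.0003, 0.0077, 0.0007], [0.0053, 0.0, -0.0885]]
[[0.0003, 0.0077, 0.0007], [0.0053, 0.0, -0.0885]]
[[0.0003, 0.0077, 0.0007], [0.0053, 0.0, -0.0885]]
```

carry_out(
  increments=[
    [[0.0005,0.007,0.0005],[0.006,0,-0.0885],1],
    [[0.0006,0.008,0.0005],[0.0053,0,-0.0885],1],
    [[0.0006,0.008,0.0005],[0.0053,0,-0.0885],1],
    [[0.0006,0.008,0.0005],[0.0053,0,-0.0885],1],
    [[0.0006,0.008,0.0005],[0.0053,0,-0.0885],1],
    [[0,0,0],[0,0,0],1],
    [[0,0,0],[0,0,0],1],
  ],
)

```text
time: 19.65
tool_pos: [549.0, 103.2, 59.0]
tcp_rot: [-179.7, -3.3, 61.8]
ft_force: [-0.3, 0.4, -2.7]
finger_gap: 11.5
```

```bash
python3 - <<'E'
from h import *
st(); swing(60.8,1,56,R=86.5,pitch=-3.4)
E
```

```text
t 19.65 p [549.  103.2  59. ] rot [-179.7   -3.3   61.8] F [-0.3  0.4 -2.7] M [-0.01  0.06  0.01] gap 11.5 q [  3.   8. 103.   3.  67.  30.]
now radius 89.0, bearing-yaw 1.2
[[0.0023, -0.0033, 0.0031], [-0.0059, 0.0022, 0.0169]]
```

carry_out(
  increments=[
    [[0.002,-0.003,0.003],[-0.005,0,0.016],1],
    [[0,0,0.004],[0,0,0],1],
    [[-0.0002,0,0.004],[0,0,0],1],
    [[0,0,0],[0,0,0],1],
    [[0,0,0],[0,0,0],1],
  ],
)

```text
time: 20.15
tool_pos: [545.4, 108.2, 46.2]
tcp_rot: [-179.9, -3.2, 60.5]
ft_force: [0.6, -0.5, -2.3]
finger_gap: 11.5
```

```bash
python3 - <<'E'
from h import *
s=snap('wrist','w21.png'); st(); swing(60.8,1,47,R=86.5,pitch=-3.4)
im=s['image']; cv2.imwrite('pics/w21c.png',cv2.resize(im[30:150,190:320],None,fx=5,fy=5,interpolation=cv2.INTER_CUBIC))
E
```

```text
t 20.20 p [545.3 108.2  46.2] rot [-179.9   -3.2   60.5] F [ 0.1 -0.2 -3.1] M [-0.   -0.01 -0.02] gap 11.3 q [  4.   9. 104.   3.  65.  32.]
now radius 86.4, bearing-yaw -1.3
[[-0.0001, 0.0024, -0.0008], [-0.0021, 0.0032, -0.0047]]
```

View pics/w21c.png

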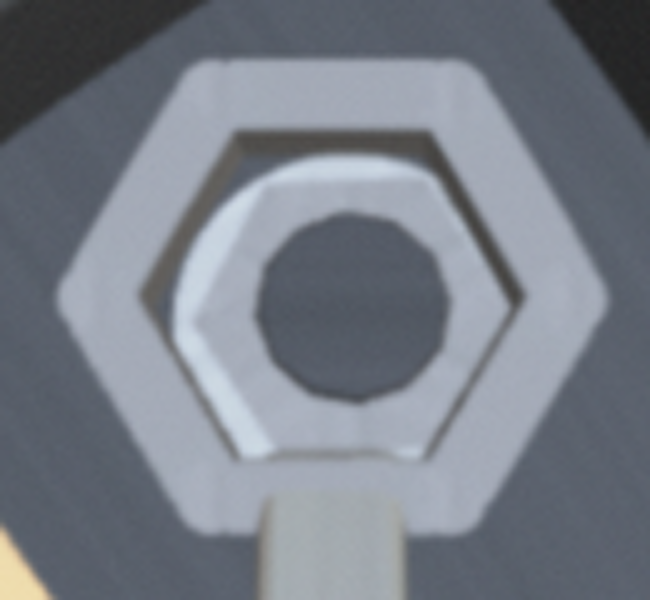

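carry_out(
  increments=[
    [[0,0.0024,0],[-0.001,0,-0.008],1],
    [[0,0,0],[0,0,0],1],
    [[-0.0002,0,0.004],[0,0,0],1],
    [[-0.0002,0,0.003],[0,0,0],1],
    [[0,0,0],[0,0,0],1],
  ],
)

```text
time: 20.7
tool_pos: [548.3, 106.7, 39.2]
tcp_rot: [180.0, -3.3, 61.0]
ft_force: [-0.1, -1.0, -3.1]
finger_gap: 11.0
```

```bash
python3 - <<'E'
from h import *
s=snap('wrist','w22.png'); st(); swing(60.8,1,37,R=86.5,pitch=-3.4)
im=s['image']; cv2.imwrite('pics/w22c.png',cv2.resize(im[30:150,190:320],None,fx=5,fy=5,interpolation=cv2.INTER_CUBIC))
E
```

```text
t 20.75 p [548.3 106.7  39.3] rot [180.   -3.3  61. ] F [ 0.6 -0.  -2.7] M [-0.06  0.04 -0.02] gap 11.4 q [  4.   9. 104.   3.  65.  32.]
now radius 86.2, bearing-yaw 0.4
[[-0.0005, -0.0009, 0.0023], [0.0001, 0.0025, 0.0037]]
```

View pics/w22c.png

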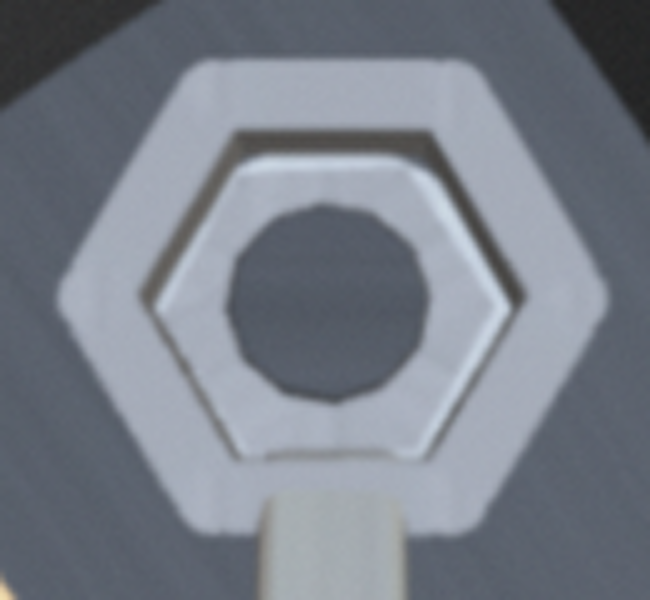

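carry_out(
  increments=[
    [[-0.0006,-0.0004,0.004],[0,0,0],1],
    [[-0.0003,0,0.004],[0,0,0],1],
    [[0,0,0.001],[0,0,0],1],
    [[0,0,0],[0,0,0],1],
  ],
)

```text
time: 21.15
tool_pos: [547.5, 106.4, 29.3]
tcp_rot: [-180.0, -3.2, 61.0]
ft_force: [-0.9, -2.0, -2.0]
finger_gap: 10.9
```

```bash
python3 - <<'E'
from h import *
st(); swing(60.8,1,24,R=86.5,pitch=-3.4)
E
```

```text
t 21.15 p [547.5 106.4  29.3] rot [-180.    -3.2   61. ] F [-0.9 -2.  -2. ] M [-0.05  0.03 -0.02] gap 10.9 q [  4.  10. 105.   3.  64.  32.]
now radius 86.8, bearing-yaw 0.0
[[0.0, -0.0004, 0.0053], [-0.0002, 0.003, 0.0037]]
```

carry_out(
  increments=[
    [[0,0,0.003],[0,0,0],1],
    [[-0.0003,0,0.002],[0,0,0],1],
    [[0,0,0],[0,0,0],1],
  ],
)

```text
time: 21.45
tool_pos: [547.7, 105.8, 24.7]
tcp_rot: [180.0, -3.2, 61.0]
ft_force: [-0.0, -0.6, -3.9]
finger_gap: 11.3
```

```bash
python3 - <<'E'
from h import *
s=snap('wrist','w23.png'); st(); swing(-7,14,23.5,R=86.5)
im=s['image']; cv2.imwrite('pics/w23c.png',cv2.resize(im[30:150,190:320],None,fx=5,fy=5,interpolation=cv2.INTER_CUBIC))
E
```

```text
t 21.50 p [547.8 105.8  24.8] rot [180.   -3.2  61. ] F [-0.5 -0.5 -2. ] M [-0.15  0.17 -0.01] gap 11.5 q [  4.  11. 105.   3.  63.  32.]
now radius 87.2, bearing-yaw 0.4
[[0.001, -0.008, 0.0001], [-0.0039, -0.0, 0.0847]]
[[0.0003, -0.0073, 0.0001], [-0.0047, -0.0, 0.0847]]
[[0.0003, -0.0073, 0.0001], [-0.0047, -0.0, 0.0847]]
[[0.0003, -0.0073, 0.0001], [-0.0047, -0.0, 0.0847]]
[[0.0003, -0.0073, 0.0001], [-0.0047, 0.0, 0.0847]]
[[0.0003, -0.0073, 0.0001], [-0.0047, -0.0, 0.0847]]
[[0.0003, -0.0073, 0.0001], [-0.0047, -0.0, 0.0847]]
[[0.0003, -0.0073, 0.0001], [-0.0047, -0.0, 0.0847]]
[[0.0003, -0.0073, 0.0001], [-0.0047, -0.0, 0.0847]]
[[0.0003, -0.0073, 0.0001], [-0.0047, -0.0, 0.0847]]
[[0.0003, -0.0073, 0.0001], [-0.0047, -0.0, 0.0847]]
[[0.0003, -0.0073, 0.0001], [-0.0047, -0.0, 0.0847]]
[[0.0003, -0.0073, 0.0001], [-0.0047, -0.0, 0.0847]]
[[0.0003, -0.0073, 0.0001], [-0.0047, -0.0, 0.0847]]
```

View pics/w23c.png

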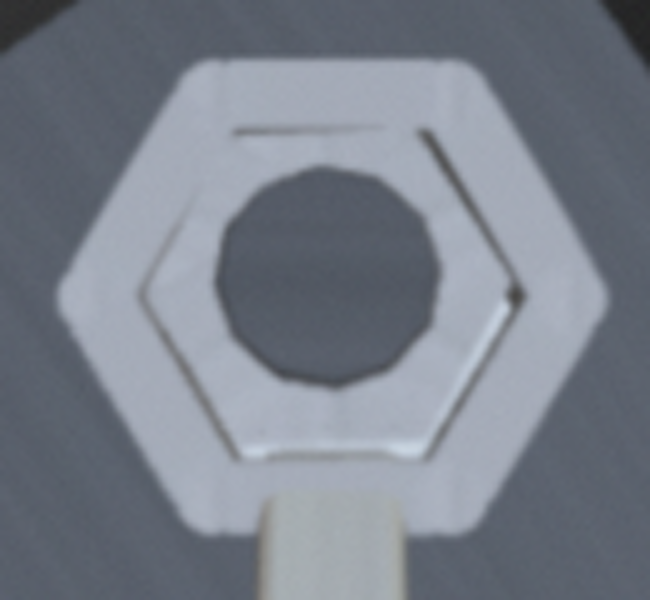

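carry_out(
  increments=[
    [[0.0007,-0.006,0],[-0.003,0,0.06],1],
    [[0.0002,-0.0052,0],[-0.003,0,0.06],1],
    [[0.0002,-0.0052,0],[-0.003,0,0.06],1],
    [[0.0002,-0.0052,0],[-0.003,0,0.06],1],
    [[0.0002,-0.0052,0],[-0.003,0,0.06],1],
  ],
)

```text
time: 22.0
tool_pos: [527.7, 121.6, 24.8]
tcp_rot: [179.9, -3.2, 43.3]
ft_force: [0.6, -1.5, -3.2]
finger_gap: 11.5
```

```bash
python3 - <<'E'
from h import *
st(); swing(30,5,23.5,R=86.5)
E
```

```text
t 22.00 p [527.7 121.6  24.8] rot [179.9  -3.2  43.3] F [ 0.6 -1.5 -3.2] M [-0.27  0.03  0.61] gap 11.5 q [  6.   8. 108.   2.  62.  52.]
now radius 86.7, bearing-yaw 1.2
[[0.0002, -0.0058, 0.0003], [-0.0001, -0.0001, 0.0464]]
[[0.0001, -0.004, 0.0003], [-0.0026, -0.0, 0.0464]]
[[0.0001, -0.004, 0.0003], [-0.0026, -0.0, 0.0464]]
[[0.0001, -0.004, 0.0003], [-0.0026, -0.0, 0.0464]]
[[0.0001, -0.004, 0.0003], [-0.0026, -0.0, 0.0464]]
```

carry_out(
  increments=[
    [[0.0002,-0.0065,0],[-0.002,0,0.06],1],
    [[0.0002,-0.0052,0],[-0.003,0,0.06],1],
    [[0.0002,-0.0052,0],[-0.003,0,0.06],1],
    [[0.0002,-0.0052,0],[-0.003,0,0.06],1],
  ],
)

```text
time: 22.4
tool_pos: [514.9, 138.7, 24.8]
tcp_rot: [179.8, -3.2, 29.1]
ft_force: [-0.7, -0.8, -3.2]
finger_gap: 11.0
```

```bash
python3 - <<'E'
from h import *
st(); swing(15,5,23.5,R=86.5)
E
```

```text
t 22.40 p [514.9 138.7  24.8] rot [179.8  -3.2  29.1] F [-0.7 -0.8 -3.2] M [-0.18  0.03  0.61] gap 11.0 q [  9.   6. 110.   1.  61.  69.]
now radius 86.4, bearing-yaw 1.2
[[0.0, -0.0061, 0.0002], [0.0008, -0.0001, 0.0492]]
[[0.0001, -0.0043, 0.0003], [-0.0028, -0.0, 0.0492]]
[[0.0001, -0.0043, 0.0003], [-0.0028, -0.0, 0.0492]]
[[0.0001, -0.0043, 0.0003], [-0.0028, 0.0, 0.0492]]
[[0.0001, -0.0043, 0.0003], [-0.0028, -0.0, 0.0492]]
```

carry_out(
  increments=[
    [[0,-0.0062,0],[-0.001,0,0.06],1],
    [[0.0001,-0.0052,0],[-0.003,0,0.06],1],
    [[0.0001,-0.0052,0],[-0.003,0,0.06],1],
    [[0.0001,-0.0052,0],[-0.003,0,0.06],1],
  ],
)

```text
time: 22.8
tool_pos: [506.8, 158.3, 24.7]
tcp_rot: [179.8, -3.3, 14.9]
ft_force: [1.3, -1.7, -3.1]
finger_gap: 11.2
```

```bash
python3 - <<'E'
from h import *
st(); swing(0,5,23.5,R=86.5)
E
```

```text
t 22.80 p [506.8 158.3  24.7] rot [179.8  -3.3  14.9] F [ 1.3 -1.7 -3.1] M [-0.24 -0.04  0.53] gap 11.2 q [ 12.   6. 110.   0.  61.  87.]
now radius 86.2, bearing-yaw 1.3
[[-0.0003, -0.0064, 0.0002], [-0.0001, -0.0001, 0.052]]
[[0.0001, -0.0045, 0.0003], [-0.003, -0.0, 0.052]]
[[0.0001, -0.0045, 0.0003], [-0.003, -0.0, 0.052]]
[[0.0001, -0.0045, 0.0003], [-0.003, -0.0, 0.052]]
[[0.0001, -0.0045, 0.0003], [-0.003, -0.0, 0.052]]
```

carry_out(
  increments=[
    [[0,-0.0062,0],[-0.002,0,0.055],1],
    [[0.0001,-0.0048,0],[-0.003,0,0.055],1],
    [[0.0001,-0.0048,0],[-0.003,0,0.055],1],
  ],
)

```text
time: 23.1
tool_pos: [504.0, 172.7, 24.5]
tcp_rot: [179.7, -3.4, 5.2]
ft_force: [1.0, -6.5, -3.5]
finger_gap: 11.4
```

```bash
python3 - <<'E'
from h import *
st(); swing(-7,4,23.5,R=86.5)
E
```

```text
t 23.10 p [504.  172.7  24.5] rot [179.7  -3.4   5.2] F [ 1.  -6.5 -3.5] M [-0.95 -0.15  0.64] gap 11.4 q [ 14.   6. 110.  -1.  61.  99.]
now radius 86.0, bearing-yaw 1.3
[[-0.0004, -0.0065, 0.0002], [0.0016, -0.0001, 0.053]]
[[0.0001, -0.0046, 0.0003], [-0.0032, -0.0, 0.053]]
[[0.0001, -0.0046, 0.0003], [-0.0032, -0.0, 0.053]]
[[0.0001, -0.0046, 0.0003], [-0.0032, -0.0, 0.053]]
```

Lateral force has risen to -6.5 N, which could be the stop. I'll continue in small steps.

carry_out(
  increments=[
    [[0,-0.004,0],[-0.001,0,0.035],1],
    [[0,-0.003,0],[-0.001,0,0.035],1],
  ],
)

```text
time: 23.3
tool_pos: [503.7, 177.9, 24.2]
tcp_rot: [179.6, -3.4, 1.1]
ft_force: [0.3, -8.0, -2.6]
finger_gap: 11.5
```

```bash
python3 - <<'E'
from h import *
s=snap('wrist','w24.png'); st()
im=s['image']; cv2.imwrite('pics/w24c.png',cv2.resize(im[30:150,190:320],None,fx=5,fy=5,interpolation=cv2.INTER_CUBIC))
E
```

```text
t 23.35 p [503.6 178.1  24.2] rot [179.6  -3.4   1. ] F [-0.1 -4.5 -2.5] M [-0.79 -0.08  0.91] gap 11.2 q [ 15.   6. 110.  -1.  61. 105.]
```

View pics/w24.png

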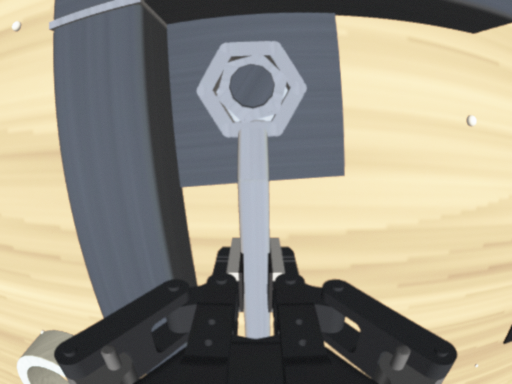

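View pics/w24c.png

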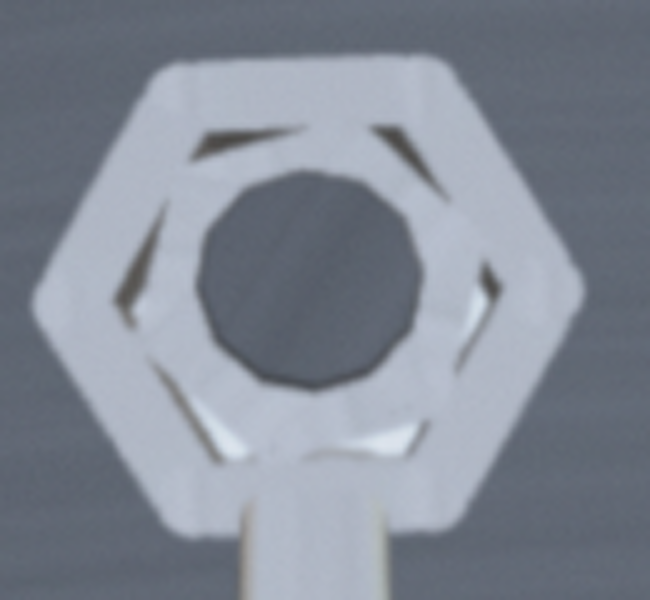

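carry_out(
  increments=[
    [[0,-0.005,0],[-0.001,0,0.03],1],
    [[0,-0.005,0],[-0.001,0,0.03],1],
  ],
)

```text
time: 23.55
tool_pos: [503.8, 185.0, 23.5]
tcp_rot: [179.3, -3.5, -2.5]
ft_force: [3.3, -7.7, -10.7]
finger_gap: 11.1
```

```bash
python3 - <<'E'
from h import *
s=snap('wrist','w25.png'); st()
im=s['image']; cv2.imwrite('pics/w25c.png',cv2.resize(im[30:150,190:320],None,fx=5,fy=5,interpolation=cv2.INTER_CUBIC))
E
```

```text
t 23.60 p [503.7 185.6  23.4] rot [179.4  -3.5  -2.6] F [13.5 -8.8 -7.7] M [-1.56 -1.86  0.07] gap 11.3 q [ 16.   7. 109.  -2.  61. 109.]
```

View pics/w25c.png

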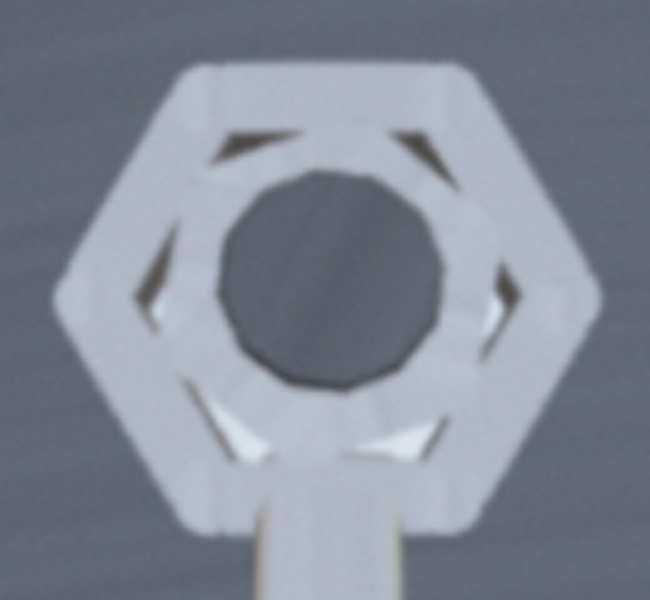

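The nut holds while the spanner is pushed harder, so this looks like the stop. I'll ease off at once and check the nut angle.

carry_out(
  increments=[
    [[0,0.006,0],[0.001,0,-0.06],1],
    [[0,0.006,0],[0.002,0,-0.06],1],
    [[0,0,0],[0,0,0],1],
  ],
)

```text
time: 23.9
tool_pos: [503.9, 173.3, 23.8]
tcp_rot: [179.1, -3.4, 4.6]
ft_force: [-2.7, -2.9, 0.4]
finger_gap: 11.4
```

```bash
python3 - <<'E'
from h import *
s=snap('wrist','w26.png'); st()
im=s['image']; cv2.imwrite('pics/w26c.png',cv2.resize(im[30:150,190:320],None,fx=5,fy=5,interpolation=cv2.INTER_CUBIC))
E
```

```text
t 23.95 p [503.9 173.4  23.8] rot [179.1  -3.4   4.5] F [-2.1 -2.9  2. ] M [-0.48  0.07  0.73] gap 11.4 q [ 15.   6. 110.  -2.  61. 101.]
```

View pics/w26c.png

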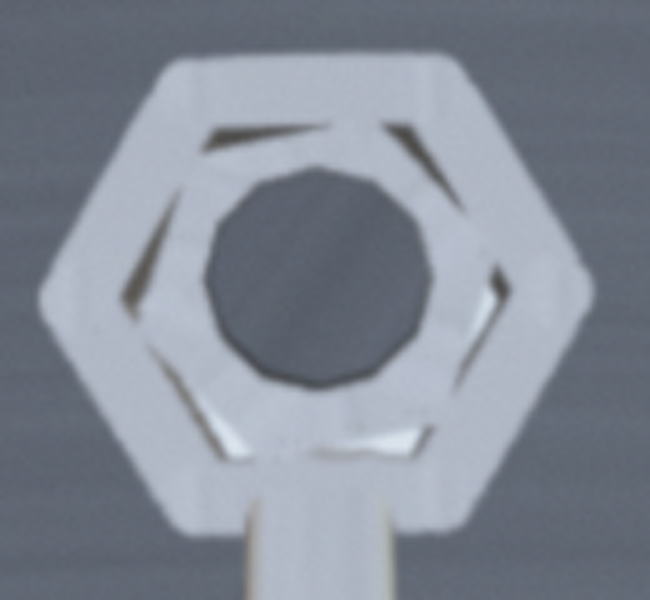

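```bash
python3 - <<'E'
from h import *
swing(13,2,24,R=86.5,pitch=-3.5)
E
```

```text
now radius 86.1, bearing-yaw 1.5
[[-0.0002, 0.0041, -0.0], [0.021, 0.002, -0.0739]]
[[0.0002, 0.0064, -0.0001], [0.0045, 0.0, -0.0739]]
```

carry_out(
  increments=[
    [[0,0.006,0],[0.01,0.001,-0.075],1],
    [[0.0002,0.0064,0],[0.01,0,-0.075],1],
    [[0,0,0],[0,0,0],1],
  ],
)

```text
time: 24.25
tool_pos: [505.4, 162.3, 24.0]
tcp_rot: [179.8, -3.4, 13.1]
ft_force: [-0.2, 0.4, -3.4]
finger_gap: 11.1
```

```bash
python3 - <<'E'
from h import *
s=snap('wrist','w27.png'); st()
im=s['image']; cv2.imwrite('pics/w27c.png',cv2.resize(im[30:150,190:320],None,fx=5,fy=5,interpolation=cv2.INTER_CUBIC))
E
```

```text
t 24.30 p [505.3 162.6  24. ] rot [179.8  -3.4  12.9] F [-0.7 -0.8 -2.7] M [-0.18  0.14  0.02] gap 11.2 q [ 12.   6. 110.  -0.  61.  90.]
```

View pics/w27c.png

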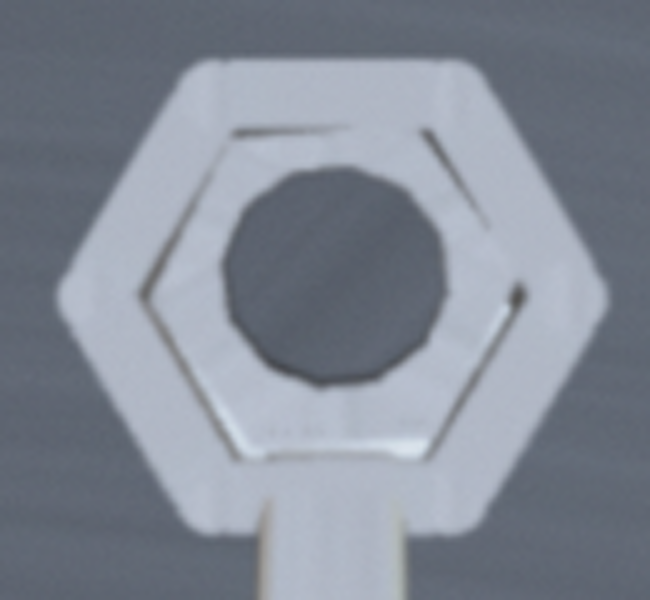

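Nut angle, read from its top edge plus tool yaw:

| Picture | Nut angle (deg) |
|---|---|
| w24 | 16.5 |
| w25 | 15.8 |
| w26 | 16.9 |
| w27 | 16.5 |

It stayed put under about 1.3 N m, roughly twice the running friction, so it is at the stop. Now I'll lift off.

carry_out(
  increments=[
    [[0.0003,0.002,-0.003],[0,0,-0.03],1],
    [[0.0003,0,-0.006],[0,0,0],1],
    [[0.0005,0,-0.008],[0,0,0],1],
    [[0.0005,0,-0.01],[0,0,0],1],
    [[0.0005,0,-0.012],[0,0,0],1],
    [[0.0005,0,-0.02],[0,0,0],1],
    [[0.0005,0,-0.02],[0,0,0],1],
    [[0,0,0],[0,0,0],1],
  ],
)

```text
time: 25.1
tool_pos: [504.4, 163.1, 110.0]
tcp_rot: [179.7, -3.6, 13.9]
ft_force: [1.7, -0.0, -3.2]
finger_gap: 11.4
```

```bash
python3 - <<'E'
from h import *
s=snap('wrist','w28.png'); st()
im=s['image']; cv2.imwrite('pics/w28c.png',cv2.resize(im[30:150,190:320],None,fx=5,fy=5,interpolation=cv2.INTER_CUBIC))
E
```

```text
t 25.15 p [503.8 162.9 108.5] rot [179.8  -3.5  13.9] F [ 0.1  0.3 -3.7] M [0.03 0.04 0.05] gap 10.9 q [ 12.  -1. 108.  -0.  70.  89.]
```

View pics/w28c.png

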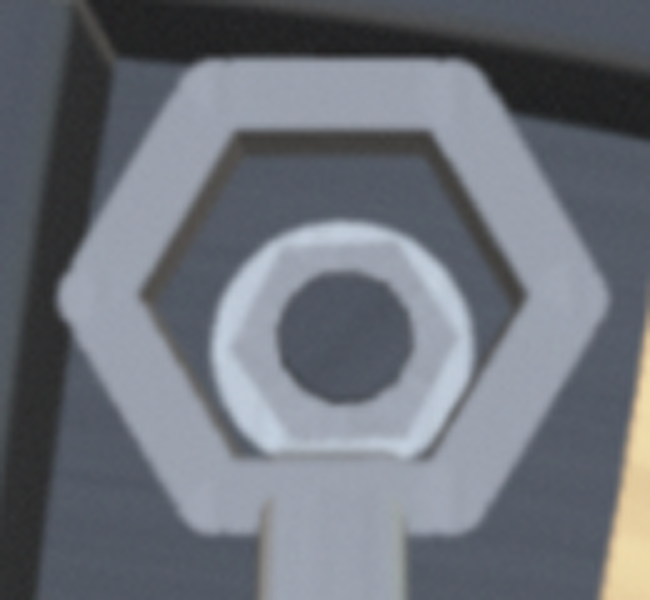

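Clear of the nut, and its angle is unchanged (about 17°). Back to the mat.

```bash
python3 - <<'E'
from h import *
s=r.sense(); p=s['tool_pos']; print(p)
yaw=[13.9-(11.2)*i/11 for i in range(11)]
d=(np.array([533.1,-313.3])-p[:2])/11
for y in yaw:
    f=np.array([np.cos(np.radians(y)),np.sin(np.radians(y))]); rt=np.array([f[1],-f[0]])
    print((d@f).round(1),(d@rt).round(1))
E
```

```text
[503.77832535 162.91287708 108.50850025]
-7.8 42.7
-7.1 42.8
-6.3 42.9
-5.5 43.0
-4.8 43.1
-4.0 43.2
-3.2 43.3
-2.5 43.3
-1.7 43.3
-0.9 43.4
-0.1 43.4
```

carry_out(
  increments=[
    [[-0.008,0.043,0],[0,0,0.018],1],
    [[-0.007,0.043,0],[0,0,0.018],1],
    [[-0.006,0.043,0],[0,0,0.018],1],
    [[-0.0055,0.043,0],[0,0,0.018],1],
    [[-0.005,0.043,0],[0,0,0.018],1],
    [[-0.004,0.043,0],[0,0,0.018],1],
    [[-0.003,0.043,0],[0,0,0.018],1],
    [[-0.0025,0.043,0],[0,0,0.018],1],
    [[-0.002,0.043,0],[0,0,0.018],1],
    [[-0.001,0.043,0],[0,0,0.018],1],
    [[0,0.043,0],[0,0,0.018],1],
    [[0,0,0],[0,0,0],1],
  ],
)

```text
time: 26.35
tool_pos: [525.3, -325.7, 91.5]
tcp_rot: [-179.2, -2.9, 2.1]
ft_force: [0.1, 0.8, -2.9]
finger_gap: 11.0
```

```bash
python3 - <<'E'
from h import *
s=snap('wrist','w29.png'); st()
p=r.sense()
Rm=Ro.from_euler('xyz',p['tcp_rot'],degrees=True); Rt=Ro.from_euler('xyz',[180,-3.5,2.7],degrees=True)
print(Rm.inv().apply(np.array([533.1,-313.3,50])-p['tool_pos']),(Rm.inv()*Rt).as_rotvec())
E
```

```text
t 26.40 p [ 525.  -323.1   90.9] rot [-179.    -2.8    2.2] F [-1.3  0.9 -3. ] M [0.01 0.04 0.02] gap 11.2 q [-38.  14.  93.   3.  72.  49.]
[ 6.39028713 -8.7799799  41.45332921] [-0.01670065  0.01148612 -0.00876861]
```

View pics/w29.png

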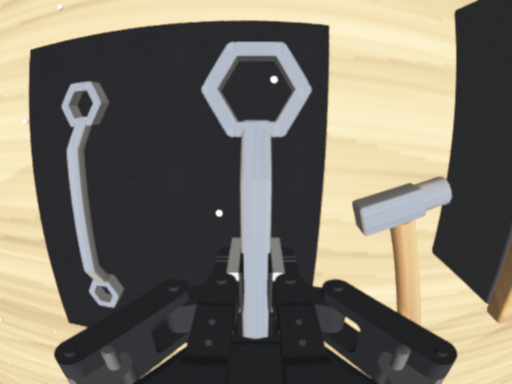

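carry_out(
  increments=[
    [[0.0065,-0.009,0.012],[-0.017,0.011,-0.009],1],
    [[0,0,0.015],[0,0,0],1],
    [[0,0,0.015],[0,0,0],1],
    [[0,0,0.01],[0,0,0],1],
    [[0,0,0],[0,0,0],1],
  ],
)

```text
time: 26.9
tool_pos: [531.9, -309.3, 32.1]
tcp_rot: [-179.7, -3.2, 2.7]
ft_force: [-0.8, 0.1, -3.0]
finger_gap: 11.3
```

```bash
python3 - <<'E'
from h import *
st()
p=r.sense()
Rm=Ro.from_euler('xyz',p['tcp_rot'],degrees=True); Rt=Ro.from_euler('xyz',[180,-3.5,2.7],degrees=True)
print(Rm.inv().apply(np.array([533.1,-313.3,14])-p['tool_pos']),(Rm.inv()*Rt).as_rotvec())
E
```

```text
t 26.90 p [ 531.9 -309.3   32.1] rot [-179.7   -3.2    2.7] F [-0.8  0.1 -3. ] M [ 0.01 -0.    0.  ] gap 11.3 q [-36.  18.  95.   2.  65.  50.]
[-0.02976565  4.10905604 18.10988609] [-0.00518789  0.00580177  0.00084235]
```

carry_out(
  increments=[
    [[0,0.003,0.006],[-0.005,0.005,0],1],
    [[0,0.001,0.005],[0,0,0],1],
    [[0,0,0.004],[0,0,0],1],
    [[0,0,0],[0,0,0],1],
    [[0,0,0],[0,0,0],1],
  ],
)

```text
time: 27.4
tool_pos: [533.6, -314.1, 16.7]
tcp_rot: [179.9, -3.5, 2.8]
ft_force: [-0.6, 0.1, -3.4]
finger_gap: 11.0
```

```bash
python3 - <<'E'
from h import *
st()
E
```

```text
t 27.40 p [ 533.6 -314.1   16.7] rot [179.9  -3.5   2.8] F [-0.6  0.1 -3.4] M [ 0.01 -0.01  0.01] gap 11.0 q [-37.  19.  96.   2.  63.  50.]
```

carry_out(
  increments=[
    [[0,0,0.002],[0,0,0],1],
    [[0,0,0.001],[0,0,0],1],
    [[0,0,0],[0,0,0],1],
  ],
)

```text
time: 27.7
tool_pos: [534.4, -314.6, 14.5]
tcp_rot: [179.9, -3.6, 2.8]
ft_force: [0.8, 1.0, -3.7]
finger_gap: 11.3
```

```bash
python3 - <<'E'
from h import *
st()
E
```

```text
t 27.70 p [ 534.4 -314.6   14.5] rot [179.9  -3.6   2.8] F [ 0.8  1.  -3.7] M [ 0.02 -0.02 -0.05] gap 11.3 q [-37.  19.  95.   2.  62.  50.]
```

carry_out(
  increments=[
    [[0,0,0.0015],[0,0,0],1],
    [[0,0,0.0015],[0,0,0],1],
    [[0,0,0],[0,0,0],1],
  ],
)

```text
time: 28.0
tool_pos: [535.0, -315.2, 13.1]
tcp_rot: [179.8, -3.6, 2.8]
ft_force: [-0.1, 0.4, -1.8]
finger_gap: 11.6
```

```bash
python3 - <<'E'
from h import *
st()
E
```

```text
t 28.00 p [ 535.  -315.2   13.1] rot [179.8  -3.6   2.8] F [-0.1  0.4 -1.8] M [ 0.02  0.17 -0.06] gap 11.6 q [-37.  19.  95.   2.  62.  50.]
```

carry_out(
  increments=[
    [[0,0,0.0015],[0,0,0],1],
    [[0,0,0],[0,0,0],1],
    [[0,0,0],[0,0,0],0.8],
    [[0,0,0],[0,0,0],0.6],
    [[0,0,0],[0,0,0],0.3],
    [[0,0,0],[0,0,0],0],
    [[0,0,0],[0,0,0],0],
    [[0,0,0],[0,0,0],0],
  ],
  newtons=20,
)

```text
time: 28.8
tool_pos: [536.6, -316.3, 13.7]
tcp_rot: [179.7, -3.8, 2.8]
ft_force: [-0.0, 0.5, 1.5]
finger_gap: 85.4
```

```bash
python3 - <<'E'
from sp import *
s=snap('wrist','w30.png'); st()
E
```

```text
t 28.85 p [ 536.6 -316.3   13.7] rot [179.7  -3.8   2.8] F [-0.2 -0.1  0.9] M [-0.05  0.04 -0.  ] gap 85.3 q [-37.  20.  95.   2.  62.  50.]
```

View pics/w30.png

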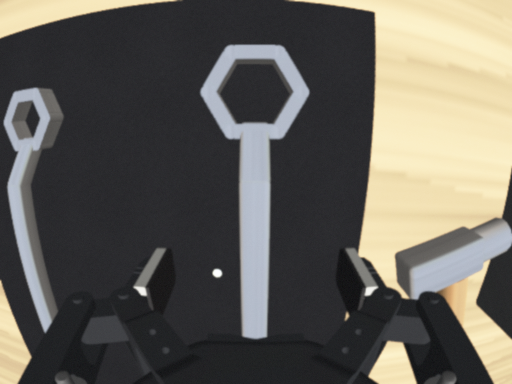

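The fingers are open and the spanner lies on the mat. I'll rise and check everything from above.

carry_out(
  increments=[
    [[0,0,-0.02],[0,0,0],0],
    [[0,0,-0.04],[0,0.0,0],0],
    [[0,0,-0.045],[0,-0.03,0],0],
    [[0,0,-0.045],[0,-0.03,0],0],
    [[-0.02,0,-0.03],[0,0,0],0],
    [[0,0,0],[0,0,0],0],
    [[0,0,0],[0,0,0],0],
  ],
)

```text
time: 29.55
tool_pos: [505.4, -315.6, 198.0]
tcp_rot: [179.9, 0.0, 2.7]
ft_force: [0.5, 0.1, -0.1]
finger_gap: 85.0
```

```bash
python3 - <<'E'
from sp import *
s=snap('wrist','w31.png'); st()
t=snap('top'); im=t['image']; cv2.imwrite('pics/top31.png',cv2.resize(im[120:280,90:420],None,fx=2.4,fy=2.4,interpolation=cv2.INTER_CUBIC))
spanner(s,18,(180,310,20,330))
sc=snap('scene','sc31.png')
E
```

```text
t 29.60 p [ 505.5 -315.8  198.1] rot [179.8   0.    2.7] F [-0.3  0.9  1.1] M [-0.01 -0.08  0.03] gap 85.3 q [-37.   8.  88.  -0.  84.  50.]
hole [ 413.7 -320.3] area 369 flat normals 2.8 px [256.4 245.4]
hole [ 621.  -310.5] area 797 flat normals 2.3 px [256.5  67.7]
```

View pics/w31.png

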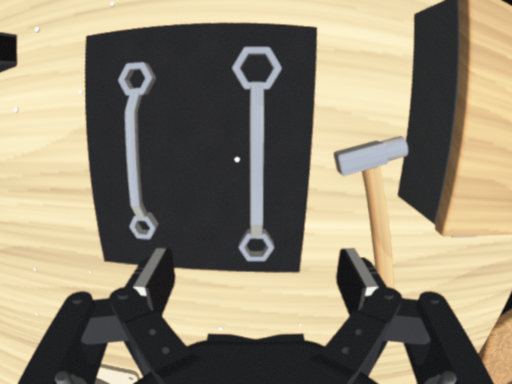

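View pics/top31.png

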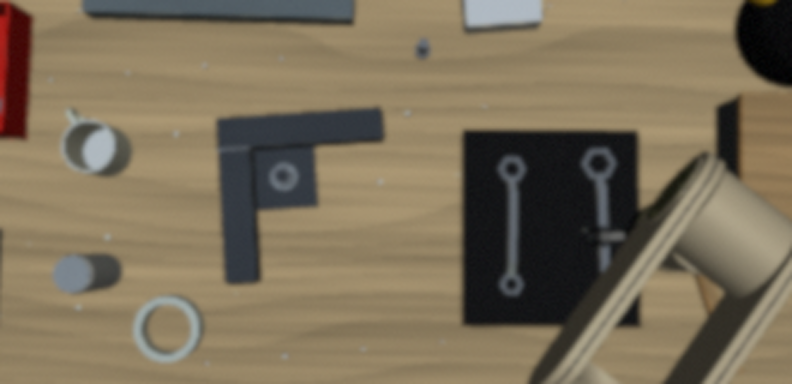

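View pics/sc31.png

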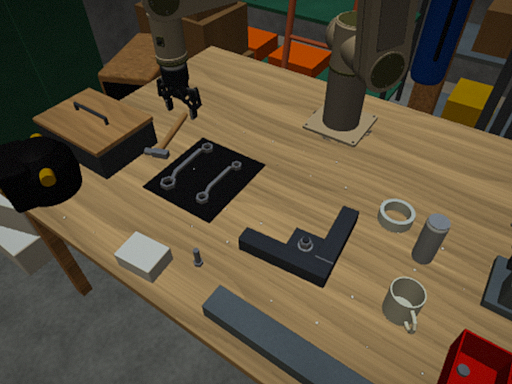

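```bash
python3 - <<'E'
from h import *
print(r.hand_in()); st()
E
```

```text
the job is handed in; nothing more can be done
None
the job is handed in; nothing more can be done
```

I tightened the nut to its stop with the large ring end of the large spanner, laid the spanner back flat on the mat and let go. I handed in at about 29.6 s of the 72 s allowed, with no verdict reported.

**Tightening:** It took three clockwise swings with two lift-off resets, turning the nut about 159° in all. That puts the starting angle at about 0.43 rad, inside the stated range. On the third swing the torque rose from about 0.7 to about 1.3 N m. The nut's angle then stayed within about 1° over four pictures as I pushed further and eased off. I took that as the stop; I have no direct reading of the nut joint.

**Spanner:** The large ring measured (621, -310) mm, within about 2 mm of where it first lay, with the handle over the mat. The fingers are open and about 190 mm above it.

**Other things:** In the last wrist, top and scene pictures, the small spanner, tape, bolt, hammer, spray can and mug look unmoved. The fingers were never on the nut.

**What went wrong or disagreed:**
- **First lowering:** the ring caught on the nut's edge with about 6 N and tipped about 6° in the grip. I lifted off, corrected it with tool pitch and reseated it.
- **First lift-off:** the spanner tipped again in the grip, and I corrected it the same way.
- **Pushing at the stop:** the ring stood about 18° from the nut in the picture, more than the stated 7° of play. It sprang back when I eased off.
- **Cameras:** the top camera put the nut 5–8 mm from where the wrist camera did. I used the wrist camera.

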